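# Proof-pull the new handles of printing blocks in a capstan press

## Task

Load every printing block from the cork mat into the green bench press, handle up, square and pushed right back against the stop under the clamping plate, and wind the spoked capstan down until all are held fast. Then prove each new handle by drawing it straight up with slowly rising force to about 16 N (at least 14, never more than 20): a sound one creeps a few millimetres and holds there, a failed one slides out freely, and once it is 10 mm or more out you stop. Wind the plate well clear again, set the blocks whose handles held upright in the blue tray, leave a block whose handle failed in place on the press bed, and do not disturb the jar, the cup or the brush.

Things in the scene. Friction and masses are not known exactly. Their poses are not given: they have to be found in the camera images.
- press: Green bench press, fixed; origin on the bench under it, x towards its back, z up. Base x -160..125, y -170..170 mm, bed 20 mm above origin. Steel stop across the bed, face at x = -35, top 40 mm up: a home block has its centre at x = -90. Columns at x = 75, y = +-100, carry a bridge x 52..98, y -125..125 mm, top 150 mm up (160 at its middle).
- bay_left (a point): Point on the press bed: centre of a block pushed home in the left bay (+y); a brass line along x marks the bay. Bays are 100 mm apart, and any spacing on the bed between the outer bays will do.
- bay_mid (a point): The same for the middle bay.
- bay_right (a point): The same for the right bay (-y).
- beam (a joint): Downward travel of the steel clamping plate, m; 0 = raised. Plate 12 mm thick, 330 mm wide, front edge at press x = -62 mm, overlapping a home block by 27 mm; its underside is 62 mm above the press origin at 0, so 10 mm over a block on the bed; it meets the blocks at 0.010.
- capstan (a joint): Capstan angle, rad; 0 = plate fully raised, grows clockwise seen from above, 16 mm of plate travel per turn: meets the blocks at 3.93, end of thread 4.3. Stays where left. Turning takes about 0.25 N m (4 N at 65 mm radius) until the plate meets the blocks, then rises steeply.
- hub (a point): Centre of the capstan on its vertical axis, at mid-height of the spokes; 205 mm above the press origin when raised, sinks with the plate. Hub 42 mm diameter, top 24 mm above this point. Four level spokes, 14 mm thick, 90 degrees apart, each with a 24 mm knob centred 85 mm from the axis; one knob is red, three black.
- red_knob (a point): Centre of the red knob, at the end of one of the four spokes: gives the spokes' direction. At capstan angle 0 it points to the press's -x.
- mat: Brown cork mat, 310 x 250 x 4 mm, fixed, on the left; the blocks start on it. Origin at the centre of its underside.
- tray: Blue open tray for proved blocks, fixed; outside 302 (x) x 152 (y) x 26 mm, walls and floor 6 mm; origin at the centre of its underside. Takes three blocks side by side along its x, each with its long side across (along tray y), 90 mm apart.
- block_a: Printing block, dark wood, 110 (x) x 68 (y) x 32 mm high, about 0.25 kg, same either way round; origin at the centre of its underside, z up. Centred on it stands a pale handle: flat grip 40 (along x) x 22 (along y) mm, 46 mm tall from the block's top, below a wider head 46 x 34 x 12 mm. Pinch the grip across its 22 mm. Blocks may be absent.
- block_b: As block_a.
- block_c: As block_a.
- block_d: As block_a.
- handle_a (a joint): How far block_a's handle is drawn up, m: 0 seated, limit 0.025; a red band at its foot appears. A sound one stirs only above about 12 N of pull, then creeps 1 mm per further newton (16 N: 4 mm) and stays there (a hard push down reseats it). A failed one slides at about 5 N. They look alike; either carries its block's weight.
- handle_b (a joint): As handle_a, for block_b.
- handle_c (a joint): As handle_a, for block_c.
- handle_d (a joint): As handle_a, for block_d.
- colour_jar: Bystander: blue jar of colour, 68 mm diameter, 85 mm tall; origin at the centre of its underside.
- brush_cup: Bystander: white ceramic cup, 80 mm diameter, 90 mm tall; origin at the centre of its underside.
- brush: Bystander: block brush lying bristles down behind the press, 50 (x) x 150 (y) x 40 mm; origin at the centre of its underside.
Not all that is in view belongs to the job. What is shaped like the block_a but orange or yellow is not meant.

How it is judged:
By the outcome, as a careful person would: the job done as asked, in the order asked, and still so for the second after the job is handed in, with the robot touching nothing.
Of block_a, block_b, block_c, block_d only 2 to 3 are there at a start; the rules pass over those that are not, and their reading is None.
At some moment in a run one of block_a, block_b, block_c, block_d may be knocked a few centimetres aside while the robot is not near it.
Once in a run the grip may slacken for a moment while it holds something.
It also fails if it takes over 210 s, if anything falls off the work surface, if the arm or the gripper's body presses on something with over 40 N, if the wrist force passes 120 N, or if a joint passes its speed limit or range.

## Robot

A 6-joint arm with a two-finger parallel gripper is mounted at the origin on the work surface. World frame = base frame: x ahead of the robot, y to its left, z up, the work surface at z = 0. Lengths are in m, angles in rad, forces in N, time in s.
With the tool pointing down it reaches from about 0.375 to 0.9 m from the base axis. Payload 3.1 kg.
Tool frame: the origin (TCP) lies on the centre line of the jaws, within the pads' length; the fingertips stand 22 mm ahead of it and the grasp point (between the pads) lies 3 mm ahead of it (arm.finger_overhang is the distance from the TCP to the fingertips, in m); x points along the fingers, y is the direction in which the jaws open and shut, and the axes are right-handed (so a half turn about x gives the same grasp; the last joint's range is limited). The gripper opens to 87 mm and grips with 3 to 60 N. Pads are 19 mm wide; open, the fingers measure 117 mm over their backs; the gripper's body (75 mm by 190 mm) begins 51 mm behind the grasp point.
Start: joints at [0.963, 0.527, 1.433, -0, 1.181, -0.178], TCP at [0.26, 0.568, 0.245] pointing down, gripper open.
Joint ranges: [-3.08, 3.08], [-0.75, 2.2], [0.22, 2.44], [-1.43, 4.57], [0, 2.65], [-2.85, 2.85]. Speed limits (rad/s): [2.79, 2.79, 3.14, 3.14, 3.14, 3.14].

## Interface

Orientations are given as a unit quaternion [w, x, y, z].
In Python, from cell import arm gives the robot as it stands.
- The arm moves only by the tool drive_tool, never from a script. Its argument "moves" is a list of rows, each a list of 6 numbers: the shift along the tool's x, y, z in m, then the turn, a rotation vector about the tool's x, y, z in degrees. In form: [[x, y, z, wx, wy, wz], ...]. A call has 1 to 10 rows; each row is the pose to reach, as a shift and turn from the pose measured when the call began, along the tool's axes at that moment; what a row does not reach only later rows make up. A row lasts 1/12 s, in which the tool goes at most 41.7 mm and 7.16 degrees, less where a joint would pass 70% of its speed; a pose out of reach is approached as far as the arm can. A call with a gripper value outside its range is refused whole. "fingers" is the closure, from -1 (fully open) to 1 (shut), set as the call begins (left out, the last holds). The fingers move at their own pace and stop on an object; the grip force is fixed at half the most. Time passes only in rows, so rows that repeat a pose let the fingers close. It gives the time, the measured TCP pose, the force and the opening at its end, in the units of the state.
- arm.sense(): the state, without advancing time (a new reading comes with each control period).
- arm.grab_frame(name): name is "side" or "top" or "wrist"; returns a dict with "pixels" (384x512x3 uint8, blue, green, red), "depth" (384x512 float32, m along the optical axis (not along the pixel's ray), 0 where there is no reading), "mtx" (3x3 intrinsics, pixels), "R" (3x3) and "t" (3): a world point X has camera coordinates R X + t; the wrist camera has in their place "T_tool_cam" (4x4, takes a point from camera to tool coordinates, whose origin is the TCP and whose axes are the tool frame's). Camera axes: x right, y down, z forward; pixel columns grow to the right and rows downward; lengths in m; the calibration is good to about 2 mm. The wrist camera is an equidistant fisheye: a pixel r from the principal point sees the ray r / f radians off the axis. A picture is of the moment at which its call begins: read the wrist's pose just before it.
- arm.hand_in(): hands the job in, once; it reports no verdict.
The state is a dict: "time": time; "joint_positions": joint angles; "joint_vel": joint speeds; "tau": joint torques, N m; "eef_pos": TCP position; "orientation": TCP orientation; "contact_force": force on the tool from outside, world axes, zero at the start; "torque": the same for the moment, N m; "gripper_width": opening from 0.0 (shut) to 1.0 (fully open).
Only numpy, scipy, OpenCV 4.12 (cv2) and the standard library are available. Lean on these libraries where they do the work, as an engineer would, in place of code of your own. Each camera call takes 0.05 s, during which the arm holds its last target.

## Working session

There is one attempt and no reset: what is moved stays moved. The work goes in short steps, Python scripts to look and compute and a tool call to move; the robot and the scene stay as the last step left them, time stands still between calls to the robot, and variables do not carry over. Pictures are saved under pics/ and viewed, and the job is handed in when it is done.

Besides the shell and the picture viewer there is one more tool, called after "Call:" by a JSON object that holds its "name" and its "arguments", one argument or row to a line. drive_tool: Moves the arm, as the interface text tells. Its arguments: {"type":"object","properties":{"moves":{"type":"array"},"fingers":{"type":"number"}},"required":["moves"]}

```bash
ls; mkdir -p pics
python3 - <<'E'
from cell import arm
import cv2,numpy as np
s=arm.sense();print(s)
for n in("side","top","wrist"):
    f=arm.grab_frame(n);cv2.imwrite(f"pics/{n}0.png",f["pixels"]);np.savez(f"pics/{n}0.npz",**f)
    print(n,f["mtx"].tolist(),{k:f[k].round(4).tolist() for k in("R","t","T_tool_cam") if k in f})
E
```

```text
pics
{'time': 0.0, 'joint_positions': array([ 9.62494357e-01,  5.28449647e-01,  1.43390369e+00, -1.31411593e-05,
        1.18140062e+00, -1.78493292e-01]), 'joint_vel': array([ 0.00030919, -0.00128748, -0.00091535, -0.00039803,  0.00034664,
       -0.00012076]), 'tau': array([-1.46809482e-03, -4.40045285e+01, -1.76588988e+01,  6.31916709e-02,
        5.83793269e-02, -1.58177918e-04]), 'eef_pos': array([0.26000812, 0.56759158, 0.2435813 ]), 'orientation': array([ 0.69055209,  0.1500841 ,  0.69112998, -0.15149892]), 'contact_force': array([ 0.74447938, -0.03221802, -0.08191411]), 'torque': array([0.02415878, 0.03084873, 0.0283019 ]), 'gripper_width': 1.0028147361386348}
side [[465.85013306565577, 0.0, 257.06656816979466], [0.0, 465.85013306565577, 192.24030994364512], [0.0, 0.0, 1.0]] {'R': [[0.9473, -0.3201, -0.0097], [-0.2228, -0.637, -0.7379], [0.23, 0.7012, -0.6748]], 't': [-0.4449, 0.2839, 1.475]}
top [[359.94123357372405, 0.0, 256.38328772350445], [0.0, 359.94123357372405, 191.40320278517189], [0.0, 0.0, 1.0]] {'R': [[0.1105, -0.9939, -0.0024], [-0.9734, -0.1077, -0.2024], [0.2009, 0.0247, -0.9793]], 't': [0.0819, 0.5419, 1.0682]}
wrist [[297.3186396354542, 0.0, 255.14221318308043], [0.0, 297.3186396354542, 200.0707788858524], [0.0, 0.0, 1.0]] {'T_tool_cam': [[0.0003, -0.2889, 0.9574, -0.1402], [1.0, 0.0011, 0.0, -0.0006], [-0.0011, 0.9574, 0.2889, -0.0796], [0.0, 0.0, 0.0, 1.0]]}
```

View pics/side0.png

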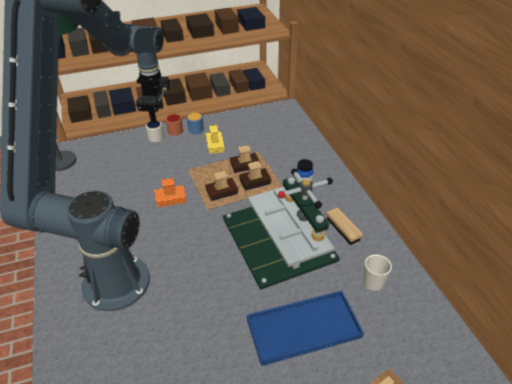

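View pics/top0.png

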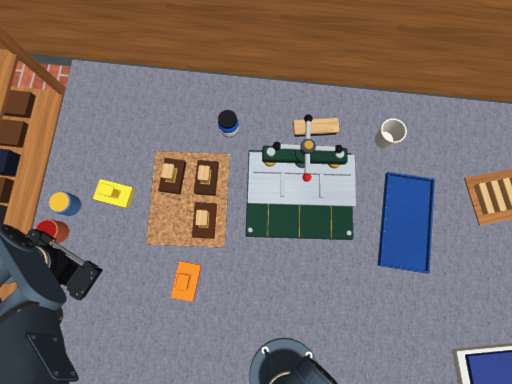

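View pics/wrist0.png

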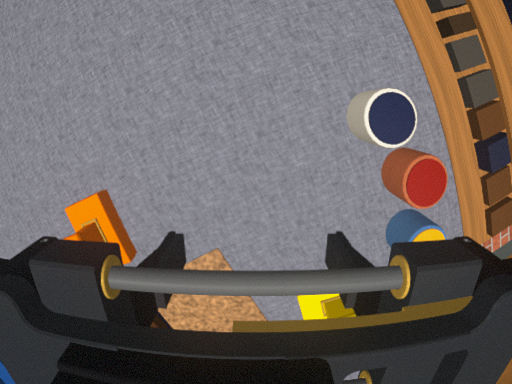

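```bash
cat > h.py <<'E'
import numpy as np,cv2
from scipy.spatial.transform import Rotation as Ro
def cloud(f):
    d=f["depth"];K=f["mtx"];v,u=np.mgrid[:384,:512]
    c=np.stack([(u-K[0,2])/K[0,0]*d,(v-K[1,2])/K[1,1]*d,d],-1)
    return (c-f["t"])@f["R"]
def rect(P):
    P=np.asarray(P,np.float32)
    (c,s,a)=cv2.minAreaRect(P*1000); return np.round(c,1),np.round(s,1),round(a,2)
def proj(f,X):
    c=np.asarray(X)@f["R"].T+f["t"]; return c[...,:2]/c[...,2:]*np.array([f["mtx"][0,0],f["mtx"][1,1]])+f["mtx"][:2,2]
E
python3 - <<'E'
from h import *
for n in("top","side"):
    f=np.load(f"pics/{n}0.npz");P=cloud(f);hsv=cv2.cvtColor(f["pixels"],cv2.COLOR_BGR2HSV)
    ok=f["depth"]>0
    tab=P[ok&(hsv[...,1]<70)];print(n,"z hist med",np.median(P[ok][:,2]))
    Z=P[...,2]
    x,y=P[...,0],P[...,1]
    # high objects component listing
    m=(ok&(Z>0.022)&(Z<0.3)&(x>0.2)&(x<0.95)&(abs(y)<0.6)).astype(np.uint8)
    k,l,st,ce=cv2.connectedComponentsWithStats(m)
    for i in range(1,k):
        if st[i,4]>25:
            q=l==i; print(i,st[i].tolist(),"xyz med",np.median(P[q],0).round(3),"zmax",np.percentile(Z[q],97).round(3),rect(P[q][:,:2]),"bgr",f["pixels"][q].mean(0).astype(int))
    g=(ok&(hsv[...,0]>105)&(hsv[...,0]<125)&(hsv[...,1]>150)&(x>0.2)&(x<0.9)&(y<-0.1)); 
    k,l,st,ce=cv2.connectedComponentsWithStats(g.astype(np.uint8));i=1+np.argmax(st[1:,4]);q=l==i
    print("tray",rect(P[q][:,:2]),np.percentile(Z[q],[5,50,95]))
    q=q&(Z>0.018); print("rim",rect(P[q][:,:2]))
f=np.load("pics/top0.npz")
im=f["pixels"]
cv2.imwrite("pics/c1.png",cv2.resize(im[130:255,140:240],None,fx=6,fy=4.8*1,interpolation=cv2.INTER_CUBIC))
cv2.imwrite("pics/c2.png",cv2.resize(im[105:245,235:365],None,fx=6,fy=600/140,interpolation=cv2.INTER_CUBIC)[:600])
E
```

```text
top z hist med -0.0006504053840141236
1 [218, 110, 21, 26, 441] xyz med [0.738 0.257 0.082] zmax 0.087 (array([745.9, 259.2]), array([63.6, 63.1]), 56.31) bgr [77 57 49]
2 [247, 115, 109, 93, 7053] xyz med [0.599 0.01  0.075] zmax 0.216 (array([650.1,  14.2]), array([299.2, 334.8]), 4.69) bgr [165 167 162]
3 [376, 119, 31, 29, 539] xyz med [ 0.771 -0.269  0.065] zmax 0.092 (array([ 765. , -265.2]), array([78.7, 78.2]), 76.61) bgr [132 142 147]
4 [158, 158, 28, 36, 739] xyz med [0.548 0.41  0.037] zmax 0.095 (array([557.4, 418.9]), array([ 68.5, 110.4]), 88.7) bgr [ 57  85 118]
5 [194, 160, 25, 35, 726] xyz med [0.554 0.303 0.036] zmax 0.095 (array([563.9, 308.5]), array([110.9,  68.4]), 1.59) bgr [ 58  86 115]
6 [379, 172, 56, 101, 452] xyz med [ 0.518 -0.354  0.025] zmax 0.029 (array([ 495. , -342.6]), array([154.4, 301.2]), 87.4) bgr [137  75  41]
8 [104, 183, 29, 25, 479] xyz med [0.475 0.576 0.033] zmax 0.09 (array([475.6, 572.5]), array([59.2, 67.7]), 82.34) bgr [ 64 219 234]
9 [477, 183, 16, 31, 266] xyz med [ 0.593 -0.58   0.035] zmax 0.039 (array([ 593.7, -582.6]), array([98.
[... 2314 characters left out ...]
7, 159] xyz med [ 0.351 -0.28   0.024] zmax 0.029 (array([ 370.9, -311.4]), array([191.2,  91.3]), 49.35) bgr [119  74  44]
164 [293, 327, 71, 26, 145] xyz med [ 0.539 -0.42   0.024] zmax 0.028 (array([ 538.9, -419.5]), array([209.8,  19.3]), 1.51) bgr [121  75  44]
165 [264, 352, 29, 10, 59] xyz med [ 0.389 -0.414  0.025] zmax 0.028 (array([ 389., -414.]), array([ 7.1, 79. ]), 87.08) bgr [119  72  41]
166 [379, 376, 16, 8, 76] xyz med [ 0.631 -0.573  0.034] zmax 0.039 (array([ 626.6, -575.5]), array([35.8, 21.3]), 14.85) bgr [117 162 195]
tray (array([ 493.7, -346. ]), array([154.9, 299.3]), 87.49) [0.00063354 0.00524078 0.02392336]
rim (array([ 493.5, -346.3]), array([154.3, 299. ]), 87.5)
```

Run:
```python
from h import *
im=np.load("pics/top0.npz")["pixels"]
cv2.imwrite("pics/c2.png",cv2.resize(im[105:245,235:365],None,fx=4.2,fy=4.2,interpolation=cv2.INTER_CUBIC))
im=np.load("pics/side0.npz")["pixels"]
cv2.imwrite("pics/c3.png",cv2.resize(im[140:290,180:400],None,fx=3.6,fy=3.6,interpolation=cv2.INTER_CUBIC))
```

```text
(no output)
```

View pics/c2.png

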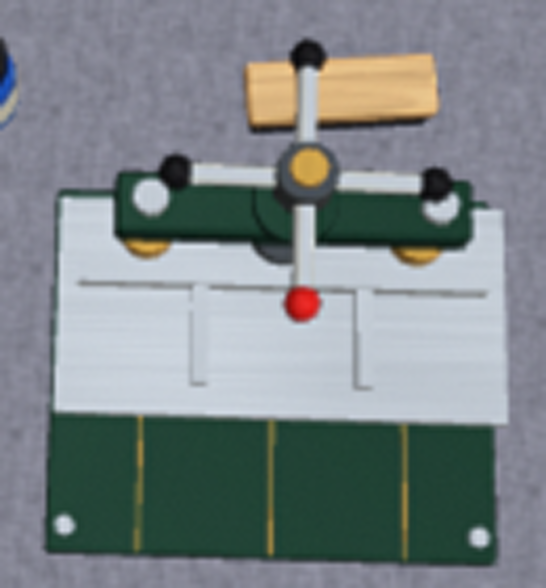

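View pics/c3.png

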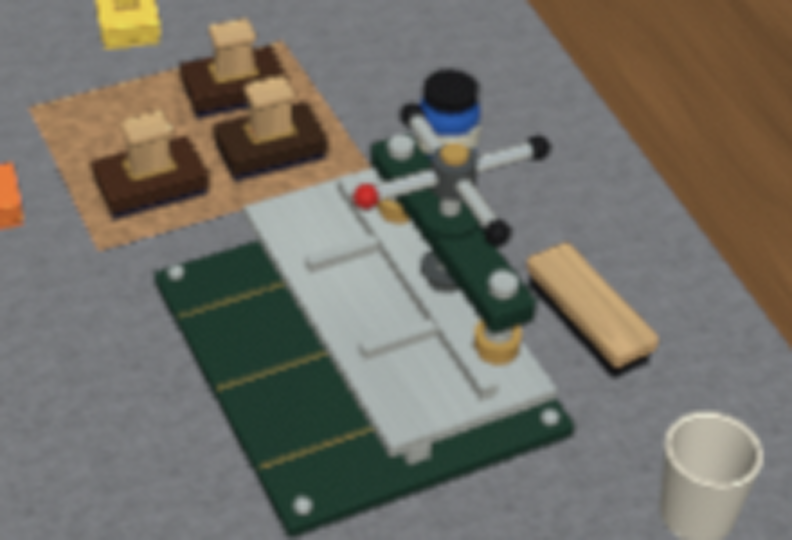

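Run:
```python
from h import *
for n in("top","side"):
    f=np.load(f"pics/{n}0.npz");P=cloud(f);hsv=cv2.cvtColor(f["pixels"],cv2.COLOR_BGR2HSV);ok=f["depth"]>0
    x,y,Z=P[...,0],P[...,1],P[...,2];b=f["pixels"].astype(int)
    reg=ok&(x>.4)&(x<.8)&(abs(y)<.22)
    pl=reg&(Z>.066)&(Z<.082)&(b.min(-1)>120)
    k,l,st,ce=cv2.connectedComponentsWithStats(pl.astype(np.uint8));q=l==(1+np.argmax(st[1:,4]))
    print(n,"plate",rect(P[q][:,:2]),np.median(Z[q]))
    # front edge line fit
    Q=P[q];bins=np.round(Q[:,1]/.006).astype(int);e=[]
    for i in np.unique(bins):
        s=Q[bins==i]; e.append(s[np.argmin(s[:,0])])
    e=np.array(e)[3:-3];p=np.polyfit(e[:,1],e[:,0],1);print(" front edge x=",p, "res",np.std(e[:,0]-np.polyval(p,e[:,1])))
    g=reg&(Z>.012)&(Z<.03)&(hsv[...,0]>60)&(hsv[...,0]<95)&(hsv[...,1]>80)
    print(" base",rect(P[g][:,:2]),np.median(Z[g]))
    r=reg&(Z>.12)&((hsv[...,0]<5)|(hsv[...,0]>175))&(hsv[...,1]>180)
    print(" red",np.median(P[r],0),r.sum())
    h=reg&(Z>.22)
    print(" hubtop",P[h].mean(0) if h.any() else 0,h.sum(), np.percentile(Z[h],50) if h.any() else 0, rect(P[h][:,:2]) if h.sum()>4 else 0)
    br=reg&(Z>.14)&(Z<.165)&(hsv[...,1]>80)
    print(" bridge",rect(P[br][:,:2]))
    l_=reg&(Z>.012)&(Z<.03)&(hsv[...,0]>15)&(hsv[...,0]<35)&(hsv[...,1]>90)
    for c in np.arange(-.15,.151,.05):pass
    k,l,st,ce=cv2.connectedComponentsWithStats(l_.astype(np.uint8))
    for i in range(1,k):
        if st[i,4]>8: print("  line",P[l==i].mean(0).round(4),st[i,4])
```

```text
top plate (array([582.6,   6.5]), array([162.2, 330.7]), 4.46) 0.07347896055826028
 front edge x= [-0.07932168  0.50284186] res 0.0007110231928476623
 base (array([542.9,   6.1]), array([279.4, 335.8]), 5.78) 0.019470272872477712
 red [0.55194985 0.00773122 0.21360468] 43
 hubtop [0.63682113 0.01165919 0.22451255] 157 0.22350881958545374 (array([604.8,   8.8]), array([104.2,  38.1]), 4.57)
 bridge (array([634.8,  10.7]), array([ 49.3, 249.8]), 4.26)
  line [0.4681 0.0972 0.0192] 21
  line [ 0.4583 -0.0026  0.0196] 32
  line [ 0.4662 -0.1035  0.0202] 32
side plate (array([583.9,   6.3]), array([165.2, 338.2]), 4.51) 0.07218380488745946
 front edge x= [-0.08049105  0.50368386] res 0.00139487239498662
 base (array([544.3,   0. ]), array([280.4, 342.2]), 4.59) 0.018023155638895276
 red [5.51439946e-01 1.12563744e-04 2.10078106e-01] 20
 hubtop [0.63858836 0.00590748 0.22465868] 63 0.22413230821106575 (array([639.9,   6.6]), array([34.3, 35. ]), 89.84)
 bridge (array([633.7,   7.1]), array([ 49.7, 247.9]), 4.94)
  line [ 0.7593 -0.0505  0.0232] 69
  line [ 0.4496 -0.1043  0.0179] 12
```

```bash
cat >> h.py <<'E'
PO=np.array([.565,.005]);PY=np.radians(4.56)
U=np.array([np.cos(PY),np.sin(PY)]);V=np.array([-U[1],U[0]])
def press(x,y): return PO+(x*U+y*V)/1000
def Rt(yaw):
    c,s=np.cos(yaw),np.sin(yaw);return np.array([[0,-s,c],[0,c,s],[-1,0,0.]])
def go(x,y,z,yawdeg,s=None,tcp=False):
    """z = height of grasp point (3mm below TCP); prints tool-frame shift & turn"""
    from cell import arm
    s=s or arm.sense();q=s["orientation"];R=Ro.from_quat([q[1],q[2],q[3],q[0]]).as_matrix()
    d=R.T@(np.array([x,y,z+.003])-s["eef_pos"]);w=np.degrees(Ro.from_matrix(R.T@Rt(np.radians(yawdeg))).as_rotvec())
    print("shift",d.round(4).tolist(),"turn",w.round(2).tolist(),"rows",round(max(np.linalg.norm(d)/.0417,np.linalg.norm(w)/7.16),1))
def st(s=None):
    from cell import arm
    s=s or arm.sense();q=s["orientation"];R=Ro.from_quat([q[1],q[2],q[3],q[0]]).as_matrix()
    print("t",round(s["time"],2),"p",s["eef_pos"].round(4).tolist(),"yaw",round(np.degrees(np.arctan2(R[1,2],R[0,2])),2),"down",R[:,0].round(4).tolist(),"F",s["contact_force"].round(2).tolist(),"T",s["torque"].round(2).tolist(),"w",round(s["gripper_width"]*87,1),"q",s["joint_positions"].round(2).tolist())
E
python3 - <<'E'
from h import *
st()
go(.426,.293,.18,3.5)
E
```

```text
t 0.15 p [0.2601, 0.5677, 0.2438] yaw -24.62 down [-0.0009, -0.0014, -1.0] F [-0.24, -0.63, -0.02] T [0.02, 0.04, -0.02] w 86.7 q [0.96, 0.53, 1.43, -0.0, 1.18, -0.18]
shift [0.061, -0.1805, 0.2653] turn [-28.12, -0.04, 0.09] rows 7.8
```

Call:
{"name": "drive_tool", "arguments": {
  "moves": [
    [0.061,-0.1805,0.2655,-28.1,0,0],
    [0.061,-0.1805,0.2655,-28.1,0,0],
    [0.061,-0.1805,0.2655,-28.1,0,0],
    [0.061,-0.1805,0.2655,-28.1,0,0],
    [0.061,-0.1805,0.2655,-28.1,0,0],
    [0.061,-0.1805,0.2655,-28.1,0,0],
    [0.061,-0.1805,0.2655,-28.1,0,0],
    [0.061,-0.1805,0.2655,-28.1,0,0],
    [0.061,-0.1805,0.2655,-28.1,0,0],
    [0.061,-0.1805,0.2655,-28.1,0,0]
  ],
  "fingers": -1
}}

```text
time: 0.98
eef_pos: [0.4272, 0.2908, 0.1824]
orientation: [0.706, -0.02, 0.708, 0.019]
contact_force: [0.5, 1.2, -0.1]
gripper_width: 0.997
```

Run:
```python
from h import *
from cell import arm
st();s=arm.sense()
f=arm.grab_frame("wrist");cv2.imwrite("pics/w1.png",f["pixels"])
# wrist cloud
d=f["depth"];K=f["mtx"];v,u=np.mgrid[:384,:512];a=(u-K[0,2])/K[0,0];b=(v-K[1,2])/K[1,1];th=np.hypot(a,b)
k=np.tan(np.minimum(th,1.4))/np.maximum(th,1e-9)
c=np.stack([a*k*d,b*k*d,d],-1)
T=f["T_tool_cam"];t=c@T[:3,:3].T+T[:3,3]
q=s["orientation"];R=Ro.from_quat([q[1],q[2],q[3],q[0]]).as_matrix();P=t@R.T+s["eef_pos"]
Z=P[...,2];m=(d>0)&(Z>.02)&(Z<.11)&(th<1.2)&(P[...,0]>.2)
kk,l,stt,ce=cv2.connectedComponentsWithStats(m.astype(np.uint8))
for i in range(1,kk):
    if stt[i,4]>150:
        o=l==i;print(stt[i].tolist(),rect(P[o][:,:2]),np.percentile(Z[o],[50,98]).round(3),"head",rect(P[o&(Z>.085)][:,:2]) if (o&(Z>.085)).sum()>10 else 0)
```

```text
t 0.98 p [0.4272, 0.2908, 0.1824] yaw 3.18 down [-0.0024, -0.0018, -1.0] F [0.54, 1.18, -0.06] T [0.01, 0.05, -0.01] w 86.7 q [0.38, 0.47, 1.76, -0.0, 0.91, -1.24]
[260, 0, 77, 67, 4308] (array([255.4, 323.5]), array([68.6, 73.7]), 85.68) [0.032 0.09 ] head (array([255.4, 324.4]), array([12.9, 34.3]), 7.63)
[226, 138, 70, 106, 6983] (array([426.8, 295.4]), array([109.9,  67.9]), 3.38) [0.037 0.095] head (array([426.8, 295.7]), array([45. , 33.9]), 3.93)
[0, 156, 149, 111, 7116] (array([463.7,  33.2]), array([130.7, 267.3]), 1.28) [0.021 0.074] head 0
[448, 212, 64, 48, 1538] (array([462. , 600.7]), array([111.9,  37.3]), 85.03) [0.032 0.09 ] head (array([468. , 590.8]), array([30.1, 12.1]), 84.61)
[236, 260, 62, 10, 519] (array([510.7, 307.7]), array([ 5.2, 68.3]), 3.48) [0.031 0.037] head 0
[321, 294, 35, 25, 534] (array([568.2, 397. ]), array([24.9, 48.8]), 88.66) [0.036 0.06 ] head 0
[236, 296, 58, 25, 1381] (array([563.7, 309.3]), array([44.5, 68. ]), 4.52) [0.037 0.086] head (array([542.7, 308.3]), array([ 2.2, 31.4]), 3.47)
```

View pics/w1.png

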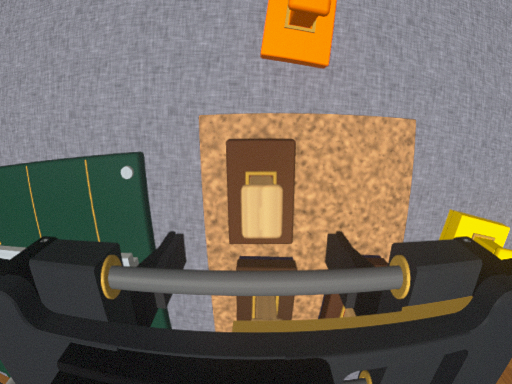

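```bash
sed -i 's/PO=np.array(\[.565,.005\])/PO=np.array([.565,.006])/' h.py
cat >> h.py <<'E'
def wcloud(f,s):
    d=f["depth"];K=f["mtx"];v,u=np.mgrid[:384,:512];a=(u-K[0,2])/K[0,0];b=(v-K[1,2])/K[1,1];th=np.hypot(a,b)
    k=np.tan(np.minimum(th,1.4))/np.maximum(th,1e-9);c=np.stack([a*k*d,b*k*d,d],-1)
    T=f["T_tool_cam"];t=c@T[:3,:3].T+T[:3,3];q=s["orientation"];R=Ro.from_quat([q[1],q[2],q[3],q[0]]).as_matrix()
    return t@R.T+s["eef_pos"],th
E
python3 -c "
from h import *
go(.4268,.2955,.060,3.5)"
```

```text
shift [0.1197, 0.0034, 0.0008] turn [-0.19, -0.12, 0.06] rows 2.9
```

Call:
{"name": "drive_tool", "arguments": {
  "moves": [
    [0.04,0.0035,0.001,-0.2,0,0],
    [0.08,0.0035,0.001,-0.2,0,0],
    [0.1,0.0035,0.001,-0.2,0,0],
    [0.118,0.0035,0.001,-0.2,-0.1,0],
    [0.118,0.0035,0.001,-0.2,-0.1,0],
    [0.118,0.0035,0.001,-0.2,-0.1,0]
  ]
}}

```text
time: 1.53
eef_pos: [0.4257, 0.2968, 0.0643]
orientation: [0.706, -0.023, 0.708, 0.022]
contact_force: [0.5, 0.7, -0.5]
gripper_width: 0.994
```

Call:
{"name": "drive_tool", "arguments": {
  "moves": [
    [0,0,0,0,0,0],
    [0,0,0,0,0,0],
    [0,0,0,0,0,0],
    [0,0,0,0,0,0],
    [0,0,0,0,0,0],
    [0,0,0,0,0,0],
    [0,0,0,0,0,0],
    [0,0,0,0,0,0]
  ],
  "fingers": 1
}}

```text
time: 2.2
eef_pos: [0.4258, 0.2967, 0.0644]
orientation: [0.706, -0.023, 0.708, 0.022]
contact_force: [-0.9, 0.5, 0.2]
gripper_width: 0.478
```

```bash
python3 -c "
from h import *
st()
p=press(-150,-100);go(p[0],p[1],.19,4.56)"
```

```text
t 2.2 p [0.4258, 0.2967, 0.0644] yaw 3.63 down [-0.0021, -0.0017, -1.0] F [-0.91, 0.53, 0.23] T [0.04, 0.04, -0.02] w 41.6 q [0.39, 0.68, 1.83, -0.0, 0.63, -1.24]
shift [-0.1279, -0.4016, -0.0281] turn [-0.93, -0.13, 0.09] rows 10.1
```

Call:
{"name": "drive_tool", "arguments": {
  "moves": [
    [0,0,0,0,0,0],
    [0,0,0,0,0,0],
    [0,0,0,0,0,0],
    [0,0,0,0,0,0],
    [0,0,0,0,0,0],
    [-0.01,0,0,0,0,0],
    [-0.03,0,0,0,0,0],
    [-0.06,0,0,0,0,0],
    [-0.09,0,0,0,0,0],
    [-0.128,0,0,0,0,0]
  ]
}}

```text
time: 3.03
eef_pos: [0.4243, 0.2964, 0.1925]
orientation: [0.704, -0.023, 0.709, 0.021]
contact_force: [0.2, 0.2, -3.4]
gripper_width: 0.383
```

Call:
{"name": "drive_tool", "arguments": {
  "moves": [
    [0,-0.03,-0.002,-0.2,0,0],
    [0,-0.07,-0.005,-0.4,0,0],
    [0,-0.11,-0.008,-0.6,0,0],
    [0,-0.15,-0.011,-0.9,0,0],
    [0,-0.19,-0.014,-0.9,0,0],
    [0,-0.23,-0.017,-0.9,0,0],
    [0,-0.27,-0.02,-0.9,0,0],
    [0,-0.31,-0.023,-0.9,0,0],
    [0,-0.35,-0.025,-0.9,0,0],
    [0,-0.385,-0.028,-0.9,0,0]
  ]
}}

```text
time: 3.87
eef_pos: [0.4205, -0.0918, 0.1943]
orientation: [0.704, -0.029, 0.709, 0.026]
contact_force: [0.5, 0.2, -2.1]
gripper_width: 0.385
```

```bash
python3 -c "
from h import *
st()
p=press(-150,-100);go(p[0],p[1],.19,4.56)
p=press(-128,-100);go(p[0],p[1],.081,4.56)"
```

```text
t 3.87 p [0.4205, -0.0918, 0.1943] yaw 4.48 down [-0.0057, -0.0036, -1.0] F [0.49, 0.2, -2.12] T [0.03, -0.03, 0.01] w 33.5 q [-0.47, 0.35, 1.95, -0.01, 0.84, -2.12]
shift [0.0013, -0.014, 0.0018] turn [-0.08, -0.34, 0.18] rows 0.3
shift [0.1102, -0.0136, 0.0245] turn [-0.08, -0.34, 0.18] rows 2.7
```

Run:
```python
from h import *
from cell import arm
s=arm.sense();st(s);f=arm.grab_frame("wrist");g=arm.grab_frame("side")
cv2.imwrite("pics/w2.png",f["pixels"])
u=proj(g,s["eef_pos"]).astype(int);print(u)
cv2.imwrite("pics/s2.png",cv2.resize(g["pixels"][max(0,u[1]-90):u[1]+60,max(0,u[0]-100):u[0]+100],None,fx=4,fy=4,interpolation=cv2.INTER_CUBIC))
```

```text
t 3.87 p [0.4205, -0.0918, 0.1943] yaw 4.48 down [-0.0057, -0.0036, -1.0] F [0.49, 0.2, -2.12] T [0.03, -0.03, 0.01] w 33.5 q [-0.47, 0.35, 1.95, -0.01, 0.84, -2.12]
[250 227]
```

View pics/w2.png

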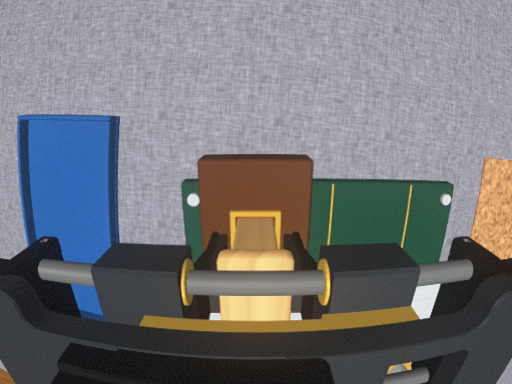

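View pics/s2.png

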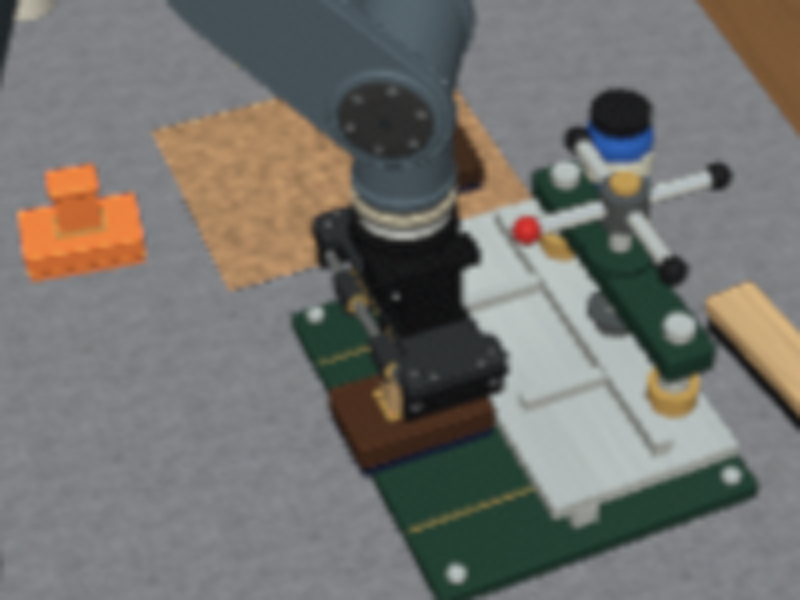

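Run:
```python
from h import *
from cell import arm
s=arm.sense();f=arm.grab_frame("wrist");P,th=wcloud(f,s);d=f["depth"]
for (u,v) in[(215,170),(255,180),(300,170),(215,200),(255,265),(245,260),(260,300),(256,225),(240,235)]:print(u,v,P[v,u].round(4))
c=P[160:210,205:305].reshape(-1,3);A=np.c_[c[:,:2],np.ones(len(c))];m=abs(c[:,2]-np.median(c[:,2]))<.01;print(np.linalg.lstsq(A[m],c[m,2],rcond=None)[0],np.median(c[:,2]))
print(rect(c[m][:,:2]))
```

```text
215 170 [ 0.377  -0.1223  0.1658]
255 180 [ 0.3809 -0.0986  0.1673]
300 170 [ 0.373  -0.0732  0.1675]
215 200 [ 0.3946 -0.1213  0.1677]
255 265 [ 0.4045 -0.0965  0.2245]
245 260 [ 0.4029 -0.1009  0.2236]
260 300 [ 0.4224 -0.0929  0.2248]
256 225 [ 0.4036 -0.0963  0.1802]
240 235 [ 0.4041 -0.1045  0.1946]
[-0.01036308 -0.00998613  0.16987145] 0.16686922232314189
(array([384.1, -98.8]), array([30.2, 59.7]), 4.2)
```

```bash
python3 -c "
from h import *
p=press(-134,-100);go(p[0],p[1],.14,4.56)
p=press(-134,-100);go(p[0],p[1],.079,4.56)"
```

```text
shift [0.0511, -0.0134, 0.0176] turn [-0.36, -0.33, 0.18] rows 1.3
shift [0.1121, -0.0132, 0.018] turn [-0.36, -0.33, 0.18] rows 2.7
```

Call:
{"name": "drive_tool", "arguments": {
  "moves": [
    [0.02,-0.013,0.018,0,-0.3,0.2],
    [0.05,-0.013,0.018,0,-0.3,0.2],
    [0.075,-0.013,0.018,0,-0.3,0.2],
    [0.095,-0.013,0.018,0,-0.3,0.2],
    [0.108,-0.013,0.018,0,-0.3,0.2],
    [0.11,-0.013,0.018,0,-0.3,0.2],
    [0.112,-0.013,0.018,0,-0.3,0.2],
    [0.112,-0.013,0.018,0,-0.3,0.2]
  ]
}}

```text
time: 4.68
eef_pos: [0.4396, -0.1033, 0.0825]
orientation: [0.706, -0.026, 0.707, 0.027]
contact_force: [0.5, -1.1, -2.1]
gripper_width: 0.386
```

```bash
python3 -c "
from h import *
st()
p=press(-134,-100);go(p[0],p[1],.079,4.56)
p=press(-92,-100);go(p[0],p[1],.079,4.56)"
```

```text
t 4.68 p [0.4396, -0.1033, 0.0825] yaw 4.28 down [-0.0004, 0.0004, -1.0] F [0.5, -1.09, -2.1] T [0.03, -0.02, -0.03] w 33.6 q [-0.48, 0.6, 2.0, 0.0, 0.55, -2.13]
shift [0.0005, -0.0011, -0.0003] turn [-0.28, -0.02, -0.03] rows 0.0
shift [0.0004, -0.0008, 0.0417] turn [-0.28, -0.02, -0.03] rows 1.0
```

Call:
{"name": "drive_tool", "arguments": {
  "moves": [
    [0.002,-0.001,0.008,-0.3,0,0],
    [0.002,-0.001,0.018,-0.3,0,0],
    [0.002,-0.001,0.026,-0.3,0,0],
    [0.002,-0.001,0.032,-0.3,0,0],
    [0.002,-0.001,0.034,-0.3,0,0],
    [0.002,-0.001,0.034,-0.3,0,0]
  ]
}}

```text
time: 5.18
eef_pos: [0.4747, -0.1019, 0.0807]
orientation: [0.707, -0.029, 0.706, 0.028]
contact_force: [-0.3, 0.1, -1.7]
gripper_width: 0.384
```

Call:
{"name": "drive_tool", "arguments": {
  "moves": [
    [0,0,0.001,0,0,0],
    [0,0,0.002,0,0,0],
    [0,0,0.003,0,0,0],
    [0,0,0.004,0,0,0],
    [0,0,0.004,0,0,0]
  ]
}}

```text
time: 5.6
eef_pos: [0.4785, -0.1015, 0.0807]
orientation: [0.707, -0.028, 0.706, 0.028]
contact_force: [-1.5, 0.3, 1.0]
gripper_width: 0.384
```

Call:
{"name": "drive_tool", "arguments": {
  "moves": [
    [0,0,0.001,0,0,0],
    [0,0,0.002,0,0,0],
    [0,0,0.003,0,0,0],
    [0,0,0.003,0,0,0]
  ]
}}

```text
time: 5.93
eef_pos: [0.4819, -0.1013, 0.0808]
orientation: [0.707, -0.028, 0.706, 0.028]
contact_force: [-2.3, -0.3, -0.7]
gripper_width: 0.387
```

Call:
{"name": "drive_tool", "arguments": {
  "moves": [
    [0,0,0.001,0,0,0],
    [0,0,0.002,0,0,0],
    [0,0,0.003,0,0,0],
    [0,0,0.003,0,0,0]
  ]
}}

```text
time: 6.27
eef_pos: [0.4829, -0.101, 0.0809]
orientation: [0.705, -0.028, 0.708, 0.029]
contact_force: [-7.9, -3.3, 5.9]
gripper_width: 0.389
```

Call:
{"name": "drive_tool", "arguments": {
  "moves": [
    [0.001,0,0,0,0,0],
    [0.002,0,0,0,0,0],
    [0.002,0,0.0005,0,0,0]
  ]
}}

```text
time: 6.52
eef_pos: [0.4822, -0.1012, 0.0803]
orientation: [0.705, -0.029, 0.708, 0.029]
contact_force: [-8.7, -3.7, 14.9]
gripper_width: 0.387
```

Call:
{"name": "drive_tool", "arguments": {
  "moves": [
    [0,0,0,0,0,0],
    [0,0,0,0,0,0],
    [0,0,0,0,0,0],
    [0,0,0,0,0,0],
    [0,0,0,0,0,0],
    [0,0,0,0,0,0],
    [0,0,0,0,0,0],
    [0,0,0,0,0,0],
    [0,0,0,0,0,0],
    [0,0,0,0,0,0]
  ],
  "fingers": -1
}}

```text
time: 7.35
eef_pos: [0.4822, -0.1012, 0.0802]
orientation: [0.705, -0.029, 0.708, 0.029]
contact_force: [0.9, 0.1, -0.6]
gripper_width: 0.979
```

Run:
```python
from h import *
from cell import arm
s=arm.sense();st(s);f=arm.grab_frame("wrist");P,th=wcloud(f,s);cv2.imwrite("pics/w3.png",f["pixels"])
```

```text
t 7.35 p [0.4822, -0.1012, 0.0802] yaw 4.66 down [-0.005, 0.0001, -1.0] F [0.9, 0.07, -0.56] T [-0.03, 0.01, 0.03] w 85.2 q [-0.43, 0.63, 1.89, -0.0, 0.62, -2.08]
```

View pics/w3.png

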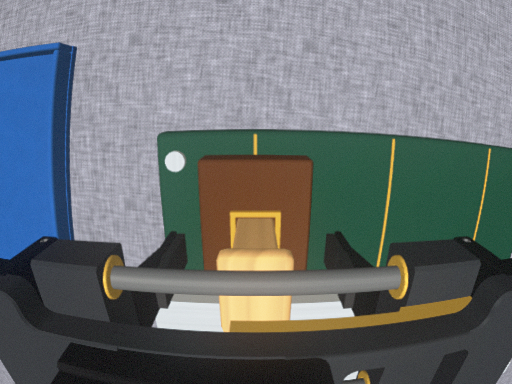

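Call:
{"name": "drive_tool", "arguments": {
  "moves": [
    [-0.03,0,0,0,0,0],
    [-0.06,0,-0.01,0,0.3,0],
    [-0.09,0,-0.03,0,0.3,0],
    [-0.115,0.03,-0.05,0,0.3,0],
    [-0.115,0.07,-0.055,0,0.3,0],
    [-0.115,0.11,-0.055,0,0.3,0],
    [-0.115,0.15,-0.055,0,0.3,0],
    [-0.115,0.19,-0.055,0,0.3,0],
    [-0.115,0.23,-0.045,1,0.3,0],
    [-0.115,0.265,-0.03,2,0.3,0]
  ]
}}

```text
time: 8.23
eef_pos: [0.4291, 0.1627, 0.1956]
orientation: [0.703, -0.016, 0.711, 0.016]
contact_force: [0.8, -0.2, 1.0]
gripper_width: 0.998
```

```bash
cat > blk.py <<'E'
from h import *
from cell import arm
import sys
f=arm.grab_frame("top");P=cloud(f);Z=P[...,2];n=sys.argv[1] if len(sys.argv)>1 else "x"
cv2.imwrite(f"pics/top_{n}.png",f["pixels"])
m=((f["depth"]>0)&(Z>.022)&(Z<.11)&(P[...,0]>.2)&(P[...,0]<.8)&(P[...,1]>-.5)&(P[...,1]<.65)&(f["pixels"].mean(-1)<140)).astype(np.uint8)
k,l,s,c=cv2.connectedComponentsWithStats(m)
for i in range(1,k):
    if s[i,4]>250:
        q=l==i;print(s[i].tolist(),rect(P[q][:,:2]),np.percentile(Z[q],97).round(3),f["pixels"][q].mean(0).astype(int))
st()
E
python3 blk.py a; python3 -c "
from h import *
go(.562,.309,.18,1.6)"
```

```text
[218, 110, 21, 25, 393] (array([746.2, 259.5]), array([62.8, 63.6]), 57.07) 0.087 [75 51 41]
[158, 158, 28, 36, 583] (array([557.7, 418.4]), array([ 69.1, 111.5]), 87.91) 0.06 [42 63 97]
[194, 160, 25, 35, 396] (array([563.9, 308.7]), array([111.3,  68.6]), 1.56) 0.074 [44 66 95]
[385, 172, 50, 101, 354] (array([ 494.6, -342.8]), array([153. , 302.6]), 87.56) 0.029 [149  84  49]
[316, 205, 29, 30, 495] (array([469.4, -98.5]), array([86.5, 95. ]), 6.64) 0.069 [40 62 93]
t 8.28 p [0.4337, 0.1681, 0.1963] yaw 2.76 down [-0.0044, 0.0046, -1.0] F [3.45, 3.71, 0.13] T [0.19, -0.19, 0.02] w 86.9 q [0.13, 0.39, 1.87, 0.01, 0.88, -1.5]
shift [0.0134, 0.1345, 0.135] turn [1.16, -0.24, -0.27] rows 4.6
```

```bash
python3 -c "
from h import *
go(.564,.309,.060,1.6)"
```

```text
shift [0.1333, 0.1338, 0.1375] turn [1.16, -0.24, -0.27] rows 5.6
```

Call:
{"name": "drive_tool", "arguments": {
  "moves": [
    [0.01,0.025,0.027,1,0,0],
    [0.01,0.053,0.055,1,0,0],
    [0.01,0.081,0.083,1,0,0],
    [0.01,0.108,0.111,1,-0.2,-0.2],
    [0.012,0.134,0.1375,1.2,-0.2,-0.3],
    [0.035,0.134,0.1375,1.2,-0.2,-0.3],
    [0.075,0.134,0.1375,1.2,-0.2,-0.3],
    [0.105,0.134,0.1375,1.2,-0.2,-0.3],
    [0.128,0.134,0.1375,1.2,-0.2,-0.3],
    [0.1325,0.134,0.1375,1.2,-0.2,-0.3]
  ]
}}

```text
time: 9.12
eef_pos: [0.5607, 0.3077, 0.059]
orientation: [0.704, -0.011, 0.71, 0.008]
contact_force: [0.1, -0.4, -0.1]
gripper_width: 1.0
```

Call:
{"name": "drive_tool", "arguments": {
  "moves": [
    [0,0,0,0,0,0],
    [0,0,0,0,0,0],
    [0,0,0,0,0,0],
    [0,0,0,0,0,0],
    [0,0,0,0,0,0],
    [0,0,0,0,0,0],
    [0,0,0,0,0,0],
    [0,0,0,0,0,0],
    [0,0,0,0,0,0],
    [0,0,0,0,0,0]
  ],
  "fingers": 1
}}

```text
time: 9.95
eef_pos: [0.5609, 0.3081, 0.0592]
orientation: [0.704, -0.011, 0.71, 0.009]
contact_force: [-0.3, 1.3, 1.7]
gripper_width: 0.38
```

```bash
python3 -c "
from h import *
st()
p=press(-150,0);go(p[0],p[1],.19,4.56)"
```

```text
t 9.95 p [0.5609, 0.3081, 0.0592] yaw 1.56 down [-0.0091, -0.003, -1.0] F [-0.26, 1.34, 1.71] T [0.19, 0.05, -0.05] w 33.1 q [0.33, 0.79, 1.51, 0.0, 0.85, -1.27]
shift [-0.1315, -0.3103, -0.1551] turn [-3.0, -0.53, 0.14] rows 8.9
```

Call:
{"name": "drive_tool", "arguments": {
  "moves": [
    [0,0,0,0,0,0],
    [-0.01,0,0,0,0,0],
    [-0.035,0,0,0,0,0],
    [-0.07,0,0,0,0,0],
    [-0.105,0,-0.02,0,0,0],
    [-0.131,-0.02,-0.05,-1,0,0],
    [-0.131,-0.045,-0.08,-1,0,0],
    [-0.131,-0.075,-0.105,-2,0,0],
    [-0.131,-0.105,-0.13,-3,0,0],
    [-0.131,-0.14,-0.15,-3,0,0]
  ]
}}

```text
time: 10.78
eef_pos: [0.4127, 0.1638, 0.1924]
orientation: [0.703, -0.03, 0.71, 0.028]
contact_force: [0.2, -1.0, -2.6]
gripper_width: 0.381
```

```bash
python3 -c "
from h import *
st()
p=press(-137,0);go(p[0],p[1],.19,4.56);go(p[0],p[1],.076,4.56)"
```

```text
t 10.78 p [0.4127, 0.1638, 0.1924] yaw 4.73 down [-0.0109, -0.0033, -0.9999] F [0.21, -0.98, -2.61] T [-0.05, -0.06, 0.08] w 33.2 q [0.13, 0.38, 1.92, -0.0, 0.86, -1.53]
shift [-0.0002, -0.1695, 0.0017] turn [0.17, -0.63, 0.14] rows 4.1
shift [0.1138, -0.1692, 0.003] turn [0.17, -0.63, 0.14] rows 4.9
```

Call:
{"name": "drive_tool", "arguments": {
  "moves": [
    [0,-0.04,0.001,0,0,0],
    [0,-0.08,0.001,0,0,0],
    [0,-0.12,0.002,0,0,0],
    [0.0,-0.155,0.003,0.2,0,0],
    [0.03,-0.169,0.003,0.2,0,0],
    [0.06,-0.1695,0.003,0.2,0,0],
    [0.085,-0.1695,0.003,0.2,0,0],
    [0.105,-0.1695,0.003,0.2,0,0],
    [0.113,-0.1695,0.003,0.2,0,0],
    [0.114,-0.1695,0.003,0.2,0,0]
  ]
}}

```text
time: 11.62
eef_pos: [0.4276, -0.0051, 0.0776]
orientation: [0.701, -0.028, 0.712, 0.027]
contact_force: [-0.9, 0.0, -2.0]
gripper_width: 0.382
```

```bash
python3 -c "
from h import *
st()
p=press(-100,0);go(p[0],p[1],.075,4.56)"
```

```text
t 11.62 p [0.4276, -0.0051, 0.0776] yaw 4.51 down [-0.0144, -0.0023, -0.9999] F [-0.86, 0.04, -2.02] T [0.04, 0.03, 0.0] w 33.2 q [-0.27, 0.6, 2.05, -0.01, 0.51, -1.91]
shift [-0.0009, 0.0002, 0.0379] turn [-0.05, -0.83, 0.07] rows 0.9
```

Call:
{"name": "drive_tool", "arguments": {
  "moves": [
    [-0.001,0,0.01,0,0,0],
    [-0.001,0,0.02,0,-0.2,0],
    [-0.001,0,0.03,0,-0.4,0],
    [-0.001,0,0.036,0,-0.4,0],
    [-0.001,0,0.038,0,-0.4,0],
    [-0.001,0,0.039,0,-0.4,0],
    [-0.001,0,0.04,0,-0.4,0]
  ]
}}

```text
time: 12.2
eef_pos: [0.4672, -0.0017, 0.0783]
orientation: [0.704, -0.028, 0.709, 0.027]
contact_force: [0.4, 0.0, -2.8]
gripper_width: 0.38
```

Call:
{"name": "drive_tool", "arguments": {
  "moves": [
    [0,0,0.001,0,0,0],
    [0,0,0.002,0,0,0],
    [0,0,0.003,0,0,0],
    [0,0,0.004,0,0,0],
    [0,0,0.004,0,0,0]
  ]
}}

```text
time: 12.62
eef_pos: [0.4713, -0.0015, 0.0782]
orientation: [0.704, -0.028, 0.709, 0.027]
contact_force: [-0.2, 0.1, -3.4]
gripper_width: 0.386
```

Call:
{"name": "drive_tool", "arguments": {
  "moves": [
    [0.0005,0,0.001,0,0,0],
    [0.0005,0,0.002,0,0,0],
    [0.0005,0,0.003,0,0,0],
    [0.0005,0,0.004,0,0,0],
    [0.0005,0,0.004,0,0,0]
  ]
}}

```text
time: 13.03
eef_pos: [0.4732, -0.0008, 0.0774]
orientation: [0.702, -0.028, 0.711, 0.028]
contact_force: [-4.9, -1.2, -0.1]
gripper_width: 0.383
```

Call:
{"name": "drive_tool", "arguments": {
  "moves": [
    [0.0005,0,0.001,0,0,0],
    [0.001,0,0.002,0,0,0],
    [0.001,0,0.0025,0,0,0],
    [0.001,0,0.003,0,0,0]
  ]
}}

```text
time: 13.37
eef_pos: [0.4728, -0.0003, 0.0765]
orientation: [0.699, -0.028, 0.714, 0.029]
contact_force: [-9.8, -3.0, 7.2]
gripper_width: 0.378
```

Call:
{"name": "drive_tool", "arguments": {
  "moves": [
    [0.0005,0,0.0005,0,-0.5,0],
    [0.001,0,0.001,0,-0.8,0],
    [0.0015,0,0.001,0,-0.8,0]
  ]
}}

```text
time: 13.62
eef_pos: [0.4716, 0.0, 0.0753]
orientation: [0.703, -0.028, 0.71, 0.029]
contact_force: [-8.5, -1.4, 9.0]
gripper_width: 0.381
```

Call:
{"name": "drive_tool", "arguments": {
  "moves": [
    [0,0,0,0,0,0],
    [0,0,0,0,0,0],
    [0,0,0,0,0,0],
    [0,0,0,0,0,0],
    [0,0,0,0,0,0],
    [0,0,0,0,0,0],
    [0,0,0,0,0,0],
    [0,0,0,0,0,0],
    [0,0,0,0,0,0]
  ],
  "fingers": -1
}}

```text
time: 14.37
eef_pos: [0.4716, 0.0, 0.0753]
orientation: [0.703, -0.028, 0.71, 0.029]
contact_force: [0.0, -0.8, 0.4]
gripper_width: 0.961
```

Call:
{"name": "drive_tool", "arguments": {
  "moves": [
    [-0.03,0,0,0,-0.5,0],
    [-0.06,0,-0.01,0,-0.5,0],
    [-0.09,0,-0.03,0,-0.8,0],
    [-0.115,0.03,-0.05,0,-0.8,0],
    [-0.115,0.06,-0.055,2,-0.8,0],
    [-0.115,0.09,-0.055,4,-0.8,0],
    [-0.115,0.13,-0.055,5,-0.8,0],
    [-0.115,0.17,-0.04,6,-0.8,0],
    [-0.115,0.205,-0.02,6,-0.8,0],
    [-0.115,0.24,0,6,-0.8,0]
  ]
}}

```text
time: 15.2
eef_pos: [0.453, 0.2412, 0.191]
orientation: [0.708, 0.009, 0.706, -0.008]
contact_force: [1.1, 0.0, 0.3]
gripper_width: 1.002
```

```bash
python3 blk.py b; python3 -c "
from h import *
go(.5575,.4185,.060,-1.7)"
```

```text
[218, 110, 21, 25, 396] (array([746. , 258.8]), array([61.4, 63.9]), 69.04) 0.087 [77 52 42]
[283, 204, 29, 30, 471] (array([460.1,   5.5]), array([84.9, 92.1]), 5.55) 0.066 [41 61 86]
[316, 205, 29, 32, 495] (array([466. , -96.2]), array([93.4, 95.9]), 3.53) 0.067 [41 63 94]
t 15.25 p [0.4587, 0.2474, 0.1918] yaw -1.25 down [0.0135, 0.0083, -0.9999] F [5.06, 4.93, 1.36] T [0.28, -0.23, -0.03] w 86.9 q [0.28, 0.46, 1.76, 0.01, 0.91, -1.27]
shift [0.1315, 0.1721, 0.0933] turn [0.45, 0.76, -0.49] rows 5.7
```

View pics/top_b.png

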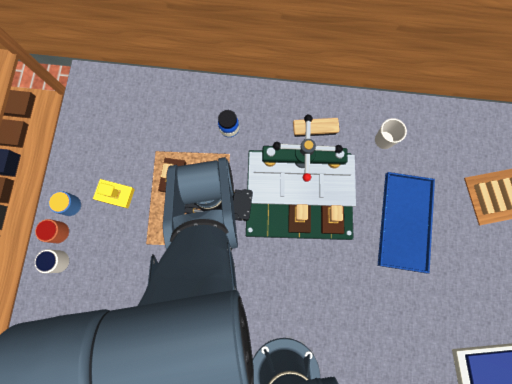

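Call:
{"name": "drive_tool", "arguments": {
  "moves": [
    [0,0.035,0.02,0,0,0],
    [0,0.07,0.04,0,0.3,-0.2],
    [0,0.105,0.06,0.4,0.7,-0.4],
    [0,0.14,0.08,0.4,0.7,-0.5],
    [0.005,0.172,0.093,0.4,0.7,-0.5],
    [0.005,0.172,0.093,0.4,0.7,-0.5]
  ]
}}

```text
time: 15.75
eef_pos: [0.5582, 0.4234, 0.1883]
orientation: [0.709, 0.011, 0.705, -0.007]
contact_force: [-0.9, -0.2, 0.0]
gripper_width: 1.002
```

```bash
cat > wl.py <<'E'
from h import *
from cell import arm
import sys
s=arm.sense();f=arm.grab_frame("wrist");P,th=wcloud(f,s);Z=P[...,2];cv2.imwrite(f"pics/w_{sys.argv[1]}.png",f["pixels"])
m=(f["depth"]>0)&(Z>.02)&(Z<.12)&(th<1.2)
k,l,q,c=cv2.connectedComponentsWithStats(m.astype(np.uint8))
for i in range(1,k):
    if q[i,4]>400:
        o=l==i;h=o&(Z>.085);print(q[i].tolist(),rect(P[o][:,:2]),np.percentile(Z[o],[50,98]).round(3),"head",rect(P[h][:,:2]) if h.sum()>10 else 0,f["pixels"][o].mean(0).astype(int))
st(s)
E
python3 wl.py c;python3 -c "
from h import *
go(.5575,.4185,.060,-1.7)"
```

```text
[484, 0, 28, 53, 1177] (array([347.2, 739.4]), array([68.8, 31.6]), 22.02) [0.043 0.069] head 0 [ 37  62 118]
[478, 61, 34, 57, 1627] (array([432.5, 718.7]), array([69.6, 31.8]), 9.33) [0.051 0.072] head 0 [100  85  66]
[0, 71, 68, 188, 6598] (array([510.6, 122.8]), array([225.2,  96.4]), 4.82) [0.066 0.09 ] head (array([601.8, 132.7]), array([29.8, 55. ]), 4.85) [116 123 107]
[362, 78, 101, 79, 5565] (array([480.7, 598.2]), array([110.2,  68.8]), 81.98) [0.033 0.091] head (array([480.6, 598.3]), array([47.3, 34.5]), 82.22) [  3 206 227]
[217, 138, 69, 103, 6757] (array([558.6, 419.7]), array([ 68.4, 109.6]), 88.58) [0.037 0.095] head (array([558.1, 419.9]), array([34.1, 44.1]), 87.32) [ 61  95 131]
t 15.75 p [0.5582, 0.4234, 0.1883] yaw -1.47 down [0.0054, 0.0049, -1.0] F [-0.94, -0.17, 0.05] T [0.04, -0.01, 0.02] w 87.2 q [0.49, 0.69, 1.28, 0.0, 1.17, -1.06]
shift [0.125, -0.0016, 0.0013] turn [0.23, 0.08, -0.04] rows 3.0
```

Call:
{"name": "drive_tool", "arguments": {
  "moves": [
    [0.035,-0.001,0.002,0.2,0,0],
    [0.075,-0.001,0.002,0.2,0,0],
    [0.105,-0.001,0.002,0.2,0,0],
    [0.12,-0.001,0.002,0.2,0,0],
    [0.1245,-0.001,0.002,0.2,0,0]
  ]
}}

```text
time: 16.22
eef_pos: [0.5549, 0.416, 0.0593]
orientation: [0.705, 0.009, 0.709, -0.012]
contact_force: [-0.0, -0.6, 0.4]
gripper_width: 1.001
```

Call:
{"name": "drive_tool", "arguments": {
  "moves": [
    [0,0,0,0,0,0],
    [0,0,0,0,0,0],
    [0,0,0,0,0,0],
    [0,0,0,0,0,0],
    [0,0,0,0,0,0],
    [0,0,0,0,0,0],
    [0,0,0,0,0,0],
    [0,0,0,0,0,0],
    [0,0,0,0,0,0],
    [0,0,0,0,0,0]
  ],
  "fingers": 1
}}

```text
time: 17.05
eef_pos: [0.5553, 0.4166, 0.0597]
orientation: [0.705, 0.009, 0.709, -0.012]
contact_force: [-0.2, 2.0, 1.4]
gripper_width: 0.377
```

Call:
{"name": "drive_tool", "arguments": {
  "moves": [
    [0,0,0,0,0,0],
    [-0.01,0,0,0,0,0],
    [-0.035,0,0,0,0,0],
    [-0.07,0,0,0,0,0],
    [-0.105,0,-0.02,0,0,0],
    [-0.13,-0.02,-0.05,-1,0,0],
    [-0.13,-0.05,-0.08,-3,0,0],
    [-0.13,-0.08,-0.11,-5,0,0],
    [-0.13,-0.115,-0.13,-6,0,0],
    [-0.13,-0.15,-0.145,-6,0,0]
  ]
}}

```text
time: 17.88
eef_pos: [0.403, 0.2701, 0.1914]
orientation: [0.704, -0.029, 0.709, 0.026]
contact_force: [0.4, -0.8, -2.0]
gripper_width: 0.381
```

```bash
python3 -c "
from h import *
st()
p=press(-137,100);go(p[0],p[1],.19,4.56);go(p[0],p[1],.076,4.56)"
```

```text
t 17.88 p [0.403, 0.2701, 0.1914] yaw 4.47 down [-0.0081, -0.0042, -1.0] F [0.38, -0.76, -1.97] T [-0.03, -0.07, 0.03] w 33.1 q [0.36, 0.42, 1.83, -0.0, 0.9, -1.29]
shift [-0.001, -0.1761, 0.0038] turn [-0.09, -0.48, 0.21] rows 4.2
shift [0.113, -0.1757, 0.0047] turn [-0.09, -0.48, 0.21] rows 5.0
```

Call:
{"name": "drive_tool", "arguments": {
  "moves": [
    [0,-0.04,0.001,0,0,0],
    [0,-0.08,0.002,0,0,0],
    [0,-0.12,0.003,0,0,0],
    [0.0,-0.155,0.004,0,0,0],
    [0.03,-0.175,0.005,0,0,0],
    [0.06,-0.176,0.005,0,0,0],
    [0.085,-0.176,0.005,0,0,0],
    [0.105,-0.176,0.005,0,0,0],
    [0.112,-0.176,0.005,0,0,0],
    [0.112,-0.176,0.005,0,0,0]
  ]
}}

```text
time: 18.72
eef_pos: [0.4198, 0.0943, 0.0789]
orientation: [0.702, -0.029, 0.711, 0.026]
contact_force: [0.1, 0.5, -2.4]
gripper_width: 0.377
```

Call:
{"name": "drive_tool", "arguments": {
  "moves": [
    [0,0,0.01,0,0,0],
    [0,0,0.02,0,-0.2,0],
    [0,0,0.03,0,-0.3,0],
    [0,0,0.036,0,-0.3,0],
    [0,0,0.038,0,-0.3,0],
    [0,0,0.039,0,-0.3,0],
    [0,0,0.04,0,-0.3,0]
  ]
}}

```text
time: 19.3
eef_pos: [0.4595, 0.0976, 0.0786]
orientation: [0.704, -0.029, 0.709, 0.026]
contact_force: [0.3, 0.4, -1.9]
gripper_width: 0.382
```

Call:
{"name": "drive_tool", "arguments": {
  "moves": [
    [0,0,0.001,0,0,0],
    [0,0,0.002,0,0,0],
    [0,0,0.003,0,0,0],
    [0,0,0.003,0,0,0]
  ]
}}

```text
time: 19.63
eef_pos: [0.4625, 0.0978, 0.0786]
orientation: [0.704, -0.029, 0.709, 0.026]
contact_force: [0.1, -0.7, -3.3]
gripper_width: 0.377
```

```bash
python3 -c "
from h import *
st()
p=press(-93,100);print(p)"
```

```text
t 19.63 p [0.4625, 0.0978, 0.0786] yaw 4.47 down [-0.0071, -0.0038, -1.0] F [0.1, -0.7, -3.32] T [0.05, 0.02, 0.01] w 32.8 q [-0.03, 0.62, 1.94, -0.01, 0.59, -1.67]
[0.46434408 0.09828968]
```

Call:
{"name": "drive_tool", "arguments": {
  "moves": [
    [0.0005,0,0.001,0,0,0],
    [0.001,0,0.002,0,0,0],
    [0.001,0,0.003,0,0,0],
    [0.001,0,0.0035,0,0,0],
    [0.001,0,0.0035,0,0,0]
  ]
}}

```text
time: 20.05
eef_pos: [0.4649, 0.098, 0.0774]
orientation: [0.703, -0.029, 0.71, 0.026]
contact_force: [-3.5, -0.2, 0.1]
gripper_width: 0.382
```

Call:
{"name": "drive_tool", "arguments": {
  "moves": [
    [0.0005,0,0.001,0,0,0],
    [0.001,0,0.002,0,0,0],
    [0.001,0,0.0025,0,0,0],
    [0.001,0,0.003,0,0,0]
  ]
}}

```text
time: 20.38
eef_pos: [0.4648, 0.0984, 0.0765]
orientation: [0.701, -0.029, 0.712, 0.027]
contact_force: [-7.4, -0.6, 6.8]
gripper_width: 0.381
```

Call:
{"name": "drive_tool", "arguments": {
  "moves": [
    [0.0005,0,0.0005,0,-0.5,0],
    [0.001,0,0.001,0,-0.6,0],
    [0.0015,0,0.001,0,-0.6,0]
  ]
}}

```text
time: 20.63
eef_pos: [0.4637, 0.0987, 0.0753]
orientation: [0.703, -0.029, 0.71, 0.027]
contact_force: [-7.1, 1.4, 13.9]
gripper_width: 0.379
```

Call:
{"name": "drive_tool", "arguments": {
  "moves": [
    [0,0,0,0,0,0],
    [0,0,0,0,0,0],
    [0,0,0,0,0,0],
    [0,0,0,0,0,0],
    [0,0,0,0,0,0],
    [0,0,0,0,0,0],
    [0,0,0,0,0,0],
    [0,0,0,0,0,0],
    [0,0,0,0,0,0]
  ],
  "fingers": -1
}}

```text
time: 21.38
eef_pos: [0.4638, 0.0987, 0.0753]
orientation: [0.703, -0.029, 0.71, 0.027]
contact_force: [-0.2, -0.9, -0.7]
gripper_width: 0.957
```

Call:
{"name": "drive_tool", "arguments": {
  "moves": [
    [-0.03,0,0,0,-0.5,0],
    [-0.06,0,-0.01,0,-0.5,0],
    [-0.1,0,-0.03,0,-0.5,0],
    [-0.14,0,-0.05,0,-0.5,0],
    [-0.18,0.03,-0.055,0,-0.5,0],
    [-0.2,0.06,-0.055,0,-0.5,0],
    [-0.22,0.1,-0.05,0,-0.5,0],
    [-0.24,0.14,-0.05,0,-0.5,0],
    [-0.24,0.18,-0.05,0,-0.5,0],
    [-0.24,0.2,-0.05,0,-0.5,0]
  ]
}}

```text
time: 22.22
eef_pos: [0.4008, 0.298, 0.3176]
orientation: [0.708, -0.028, 0.705, 0.028]
contact_force: [0.3, -1.1, -0.0]
gripper_width: 0.998
```

```bash
python3 blk.py d
python3 - <<'E'
from h import *
f=cv2.imread("pics/top_d.png");cv2.imwrite("pics/c4.png",cv2.resize(f[105:245,235:365],None,fx=4.2,fy=4.2,interpolation=cv2.INTER_CUBIC))
from cell import arm
g=arm.grab_frame("side");cv2.imwrite("pics/s4.png",cv2.resize(g["pixels"][140:300,180:380],None,fx=3.7,fy=3.7,interpolation=cv2.INTER_CUBIC))
E
```

```text
[218, 110, 21, 24, 394] (array([746.8, 259.9]), array([63.5, 63. ]), 64.55) 0.088 [75 51 41]
[380, 172, 55, 101, 543] (array([ 494.5, -342.6]), array([154.6, 301.7]), 87.42) 0.029 [147  81  44]
[249, 203, 33, 32, 484] (array([450.9, 103.2]), array([98.3, 94.3]), 11.89) 0.064 [42 59 87]
[283, 204, 29, 30, 479] (array([462.2,   4.7]), array([89.1, 92.1]), 6.36) 0.102 [41 61 85]
[316, 205, 31, 30, 497] (array([ 469.7, -100.8]), array([87.1, 99. ]), 7.48) 0.07 [40 61 92]
t 22.27 p [0.4003, 0.3019, 0.317] yaw 4.68 down [0.003, 0.0052, -1.0] F [0.51, 3.0, 0.84] T [0.21, -0.0, -0.03] w 87.0 q [0.42, 0.27, 1.65, 0.0, 1.22, -1.23]
```

View pics/c4.png

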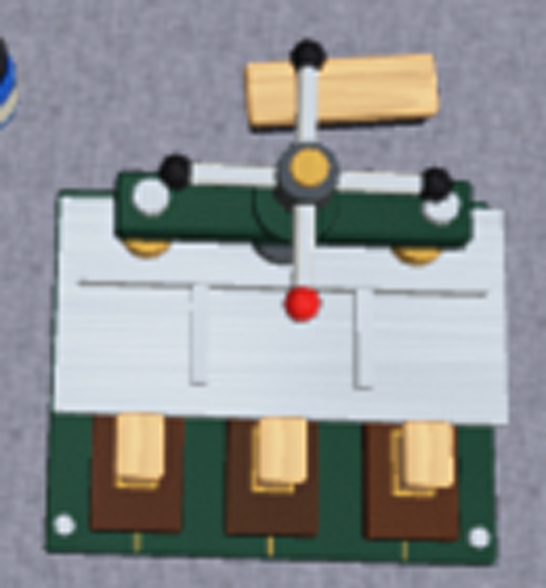

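View pics/s4.png

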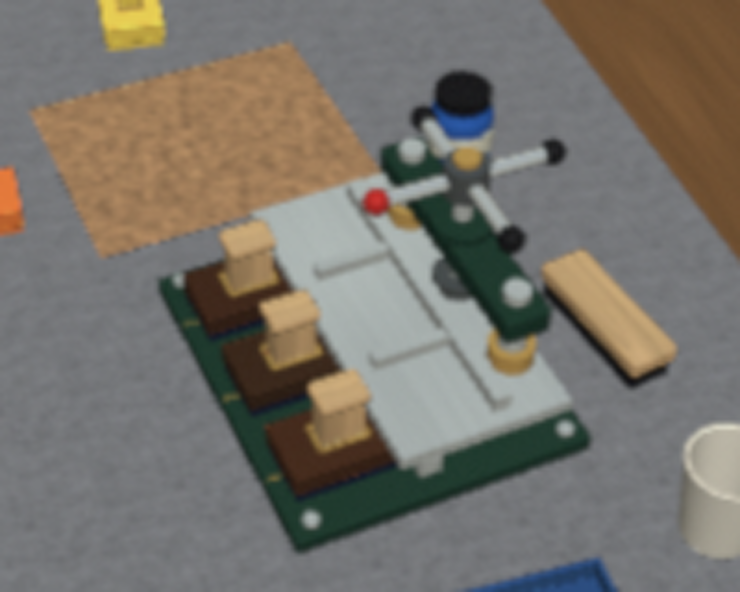

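```bash
cat > home.py <<'E'
from h import *
from cell import arm
f=arm.grab_frame("top");P=cloud(f);Z=P[...,2]
Q=(P[...,:2]-PO)*1000;px=Q@U;py=Q@V
for c in(100,0,-100):
    m=(Z>.045)&(Z<.06)&(abs(py-c)<45)&(px>-170)&(px<-60)&(f["pixels"].mean(-1)<120)
    a=py[m];e=[]
    for b in np.arange(np.percentile(a,5),np.percentile(a,95),4):
        k=m&(abs(py-b)<2.5)
        if k.sum()>3:e.append((b,np.min(px[k])))
    e=np.array(e);p=np.polyfit(e[:,0]-c,e[:,1],1);print(c,"y range",np.percentile(a,[1,99]).round(1),"front x",p[1].round(1),"slope deg",np.degrees(p[0]).round(1),"z",np.median(Z[m]).round(4))
E
python3 home.py; python3 -c "
from h import *
print(press(75,0));p=press(75,0);go(p[0],p[1],.30,49.5);"
```

```text
100 y range [ 67.9 135.1] front x -145.4 slope deg 2.2 z 0.0515
0 y range [-30.6  34.8] front x -145.6 slope deg 1.3 z 0.0514
-100 y range [-132.6  -67. ] front x -144.9 slope deg 2.2 z 0.0512
[0.6397626  0.01196273]
shift [0.0129, -0.3034, 0.2156] turn [-44.76, -0.08, 0.1] rows 8.9
```

Call:
{"name": "drive_tool", "arguments": {
  "moves": [
    [0.013,-0.035,0.025,-5,0,0],
    [0.013,-0.07,0.05,-10,0,0],
    [0.013,-0.105,0.075,-15,0,0],
    [0.013,-0.14,0.1,-20,0,0],
    [0.013,-0.17,0.12,-26,0,0],
    [0.013,-0.205,0.145,-32,0,0],
    [0.013,-0.24,0.17,-38,0,0],
    [0.013,-0.27,0.19,-43,0,0],
    [0.013,-0.303,0.216,-44.8,0,0],
    [0.013,-0.303,0.216,-44.8,0,0]
  ]
}}

```text
time: 23.2
eef_pos: [0.6444, 0.0038, 0.3018]
orientation: [0.643, -0.297, 0.643, 0.292]
contact_force: [0.6, 0.2, -0.3]
gripper_width: 0.999
```

Run:
```python
from h import *
from cell import arm
s=arm.sense();st(s);f=arm.grab_frame("wrist");P,th=wcloud(f,s);Z=P[...,2];cv2.imwrite("pics/w5.png",f["pixels"])
hsv=cv2.cvtColor(f["pixels"],cv2.COLOR_BGR2HSV)
m=(Z>.221)&(Z<.24)&(f["depth"]>0)&(abs(P[...,0]-.64)<.05)&(abs(P[...,1]-.01)<.05);print("hub",rect(P[m][:,:2]),m.sum(),np.median(Z[m]))
r=((hsv[...,0]<5)|(hsv[...,0]>175))&(hsv[...,1]>180)&(Z>.18)&(Z<.23);print("red",np.median(P[r],0),rect(P[r][:,:2]) if r.any() else 0)
p=press(75,0);go(p[0],p[1],.212,49.5)
```

```text
t 23.2 p [0.6444, 0.0038, 0.3018] yaw 49.15 down [0.0032, -0.0064, -1.0] F [0.62, 0.19, -0.26] T [0.07, 0.04, 0.03] w 86.9 q [-0.16, 0.5, 1.32, -0.01, 1.32, -2.59]
hub (array([639.5,  10.9]), array([39.1, 39. ]), 17.54) 1805 0.22349102208406346
red [0.55525632 0.00311439 0.21437147] (array([554.4,   4.7]), array([19., 20.]), 1.27)
shift [0.0865, 0.0049, 0.0029] turn [-0.35, -0.18, 0.08] rows 2.1
```

View pics/w5.png

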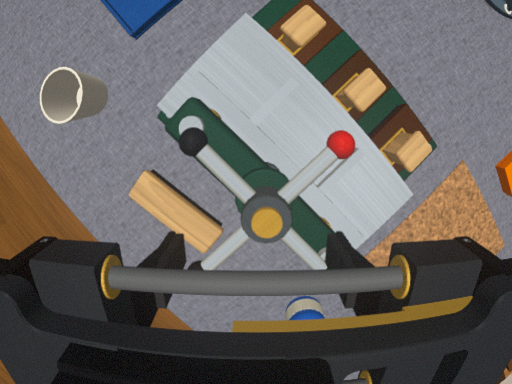

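```bash
python3 -c "
from h import *
go(.6395,.011,.213,49.5)"
```

```text
shift [0.0855, 0.0044, 0.002] turn [-0.35, -0.18, 0.08] rows 2.1
```

Call:
{"name": "drive_tool", "arguments": {
  "moves": [
    [0.01,0.0045,0.002,-0.4,0,0],
    [0.035,0.0045,0.002,-0.4,-0.2,0],
    [0.06,0.0045,0.002,-0.4,-0.2,0],
    [0.075,0.0045,0.002,-0.4,-0.2,0],
    [0.083,0.0045,0.002,-0.4,-0.2,0],
    [0.085,0.0045,0.002,-0.4,-0.2,0]
  ]
}}

```text
time: 23.75
eef_pos: [0.6368, 0.0121, 0.2141]
orientation: [0.641, -0.296, 0.643, 0.297]
contact_force: [0.8, 0.4, 1.1]
gripper_width: 0.996
```

```bash
python3 -c "
from h import *
st();go(.6395,.011,.213,49.5)"
```

```text
t 23.75 p [0.6368, 0.0121, 0.2141] yaw 49.6 down [-0.0043, 0.0002, -1.0] F [0.77, 0.38, 1.06] T [0.09, 0.04, 0.05] w 86.6 q [-0.16, 0.58, 1.43, -0.0, 1.14, -2.59]
shift [-0.0019, -0.0027, 0.0009] turn [0.1, -0.15, -0.2] rows 0.1
```

Call:
{"name": "drive_tool", "arguments": {
  "moves": [
    [-0.002,-0.0025,0.001,0,-0.2,-0.2],
    [-0.002,-0.0025,0.001,0,-0.2,-0.2],
    [-0.002,-0.0025,0.001,0,-0.2,-0.2],
    [-0.002,-0.0025,0.001,0,-0.2,-0.2],
    [-0.002,-0.0025,0.001,0,-0.2,-0.2],
    [-0.002,-0.0025,0.001,0,-0.2,-0.2],
    [-0.002,-0.0025,0.001,0,-0.2,-0.2],
    [-0.002,-0.0025,0.001,0,-0.2,-0.2]
  ],
  "fingers": 1
}}

```text
time: 24.42
eef_pos: [0.6397, 0.0111, 0.2163]
orientation: [0.642, -0.297, 0.641, 0.296]
contact_force: [6.1, -6.8, -2.0]
gripper_width: 0.48
```

```bash
python3 -c "
from h import *
st();go(.6395,.011,.213,49.5)"
```

```text
t 24.42 p [0.6397, 0.0111, 0.2163] yaw 49.61 down [0.0017, 0.0, -1.0] F [6.1, -6.8, -2.03] T [-0.83, -0.83, -0.08] w 41.8 q [-0.16, 0.58, 1.42, 0.0, 1.14, -2.59]
shift [0.0003, 0.0001, -0.0002] turn [0.11, 0.06, 0.07] rows 0.0
```

Call:
{"name": "drive_tool", "arguments": {
  "moves": [
    [0,-0.001,0,3,0,0],
    [0.0003,-0.001,0,8,0,0],
    [0.0006,-0.001,0,13,0,0],
    [0.0008,-0.001,0,18,0,0],
    [0.001,-0.001,0,24,0,0],
    [0.0013,-0.001,0,30,0,0]
  ]
}}

```text
time: 24.92
eef_pos: [0.6395, 0.0114, 0.2149]
orientation: [0.697, -0.119, 0.697, 0.12]
contact_force: [-2.5, 2.1, 1.1]
gripper_width: 0.475
```

```bash
cat > cap.py <<'E'
from h import *
from cell import arm
import sys
s=arm.sense();st(s);f=arm.grab_frame("top");cv2.imwrite(f"pics/cap_{sys.argv[1]}.png",cv2.resize(f["pixels"][105:245,235:365],None,fx=4.2,fy=4.2,interpolation=cv2.INTER_CUBIC))
P=cloud(f);Z=P[...,2];hsv=cv2.cvtColor(f["pixels"],cv2.COLOR_BGR2HSV)
r=((hsv[...,0]<6)|(hsv[...,0]>174))&(hsv[...,1]>170)&(Z>.16)&(Z<.24)&(abs(P[...,0]-.64)<.12)&(abs(P[...,1])<.13)
if r.sum()>3:
    p=np.median(P[r],0);d=p[:2]-[.6395,.011];print("red",p.round(3),r.sum(),"angle cw deg",(184.56-np.degrees(np.arctan2(d[1],d[0])))%360)
b=f["pixels"].min(-1)
m=(Z>.05)&(Z<.082)&(b>120)&(P[...,0]<.6)&(P[...,0]>.505)&(abs(P[...,1])<.17);print("plate z",np.median(Z[m]))
E
python3 cap.py 1
```

```text
t 24.92 p [0.6395, 0.0114, 0.2149] yaw 19.38 down [-0.0006, 0.0014, -1.0] F [-2.55, 2.1, 1.13] T [0.3, 0.28, 0.24] w 41.3 q [-0.16, 0.58, 1.42, 0.0, 1.14, -2.07]
plate z 0.07220640940968295
```

View pics/cap_1.png

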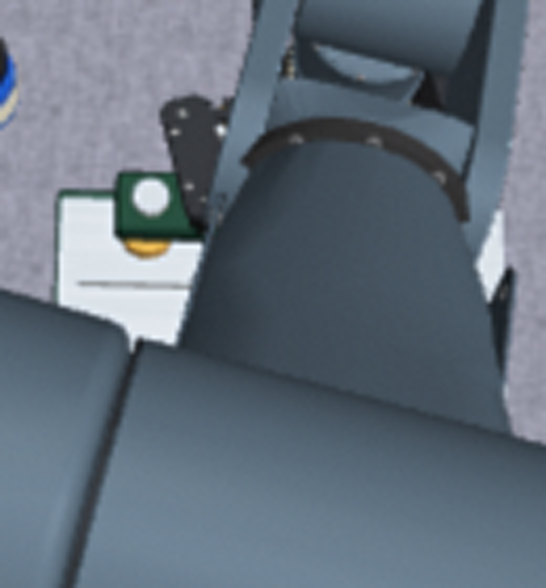

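Call:
{"name": "drive_tool", "arguments": {
  "moves": [
    [0.0003,0,0,6,0,0],
    [0.0006,0,0,12,0,0],
    [0.0009,0,0,18,0,0],
    [0.0011,0,0,24,0,0],
    [0.0013,0,0,30,0,0],
    [0.0016,0,0,36,0,0],
    [0.0019,0,0,42,0,0],
    [0.0021,0,0,48,0,0],
    [0.0024,0,0,54,0,0],
    [0.0027,0,0,60,0,0]
  ]
}}

```text
time: 25.8
eef_pos: [0.6397, 0.0123, 0.2123]
orientation: [0.662, 0.248, 0.663, -0.247]
contact_force: [1.5, 2.4, 0.9]
gripper_width: 0.472
```

Call:
{"name": "drive_tool", "arguments": {
  "moves": [
    [0.0003,0,0,6,0,0],
    [0.0006,0,0,12,0,0],
    [0.0009,0,0,18,0,0],
    [0.0011,0,0,24,0,0],
    [0.0013,0,0,30,0,0],
    [0.0016,0,0,36,0,0],
    [0.0019,0,0,42,0,0],
    [0.0021,0,0,48,0,0],
    [0.0024,0,0,54,0,0],
    [0.0027,0,0,60,0,0]
  ]
}}

```text
time: 26.63
eef_pos: [0.6405, 0.0126, 0.2096]
orientation: [0.449, 0.547, 0.45, -0.545]
contact_force: [1.8, 1.3, -1.3]
gripper_width: 0.473
```

```bash
python3 cap.py 2
```

```text
t 26.63 p [0.6405, 0.0126, 0.2096] yaw -101.08 down [0.0017, 0.0031, -1.0] F [1.78, 1.28, -1.26] T [0.12, -0.09, 0.23] w 41.1 q [-0.16, 0.59, 1.43, 0.0, 1.13, 0.04]
red [0.709 0.064 0.208] 13 angle cw deg 147.37752067670746
plate z 0.06747633886253034
```

Call:
{"name": "drive_tool", "arguments": {
  "moves": [
    [0.0003,0,0,6,0,0],
    [0.0006,0,0,12,0,0],
    [0.0009,0,0,18,0,0],
    [0.0011,0,0,24,0,0],
    [0.0013,0,0,30,0,0],
    [0.0016,0,0,36,0,0],
    [0.0019,0,0,42,0,0],
    [0.0021,0,0,48,0,0],
    [0.0024,0,0,54,0,0],
    [0.0027,0,0,60,0,0]
  ]
}}

```text
time: 27.52
eef_pos: [0.6413, 0.012, 0.2069]
orientation: [0.114, 0.699, 0.115, -0.696]
contact_force: [0.5, -1.0, -0.3]
gripper_width: 0.475
```

Call:
{"name": "drive_tool", "arguments": {
  "moves": [
    [0.0001,0,0,3,0,0],
    [0.0003,0,0,6,0,0],
    [0.0004,0,0,9,0,0],
    [0.0005,0,0,12,0,0]
  ]
}}

```text
time: 27.85
eef_pos: [0.6413, 0.0118, 0.2064]
orientation: [0.041, 0.707, 0.042, -0.705]
contact_force: [0.4, -0.6, -0.2]
gripper_width: 0.476
```

```bash
python3 cap.py 3
```

```text
t 27.85 p [0.6413, 0.0118, 0.2064] yaw -173.21 down [0.0033, 0.0014, -1.0] F [0.35, -0.56, -0.16] T [-0.08, 0.13, 0.25] w 41.5 q [-0.16, 0.59, 1.43, 0.0, 1.12, 1.29]
plate z 0.06618725410863331
```

Call:
{"name": "drive_tool", "arguments": {
  "moves": [
    [0.0001,0,0,2,0,0],
    [0.0002,0,0,4,0,0],
    [0.0003,0,0,6,0,0],
    [0.0003,0,0,8,0,0]
  ]
}}

```text
time: 28.23
eef_pos: [0.6412, 0.0117, 0.2062]
orientation: [-0.006, 0.708, -0.006, -0.706]
contact_force: [-2.3, 0.8, 3.2]
gripper_width: 0.475
```

```bash
python3 cap.py 4
```

```text
t 28.23 p [0.6412, 0.0117, 0.2062] yaw 179.0 down [0.003, 0.0006, -1.0] F [-2.34, 0.83, 3.2] T [-0.0, 0.48, 0.89] w 41.3 q [-0.16, 0.59, 1.43, 0.0, 1.12, 1.43]
plate z 0.0662066833328408
```

Call:
{"name": "drive_tool", "arguments": {
  "moves": [
    [0.0001,0,0,2,0,0],
    [0.0002,0,0,4,0,0],
    [0.0002,0,0,6,0,0]
  ]
}}

```text
time: 28.53
eef_pos: [0.6404, 0.0117, 0.2063]
orientation: [-0.042, 0.706, -0.042, -0.705]
contact_force: [-2.1, 0.6, 1.4]
gripper_width: 0.475
```

```bash
python3 cap.py 5
```

```text
t 28.53 p [0.6404, 0.0117, 0.2063] yaw 173.23 down [0.0011, -0.0002, -1.0] F [-2.12, 0.62, 1.4] T [0.16, 0.43, 1.04] w 41.3 q [-0.16, 0.59, 1.43, -0.0, 1.12, 1.53]
plate z 0.06563432083411425
```

Call:
{"name": "drive_tool", "arguments": {
  "moves": [
    [0,0,0,2,0,0],
    [0,0,0,4,0,0],
    [0,0,0,6,0,0]
  ]
}}

```text
time: 28.83
eef_pos: [0.6405, 0.0117, 0.2063]
orientation: [-0.076, 0.703, -0.077, -0.702]
contact_force: [1.1, -1.2, 0.2]
gripper_width: 0.477
```

```bash
python3 cap.py 6
```

```text
t 28.83 p [0.6405, 0.0117, 0.2063] yaw 167.54 down [0.0012, -0.0013, -1.0] F [1.1, -1.16, 0.15] T [0.11, 0.12, 1.49] w 41.5 q [-0.16, 0.59, 1.43, -0.0, 1.12, 1.63]
plate z 0.06551016295889564
```

Call:
{"name": "drive_tool", "arguments": {
  "moves": [
    [0,0,0,0,0,0],
    [0,0,0,0,0,0],
    [0,0,0,0,0,0],
    [0,0,0,0,0,0],
    [0,0,0,0,0,0],
    [-0.02,0,0,0,0,0],
    [-0.05,0,0,0,0,0],
    [-0.085,0,0,0,0,0],
    [-0.12,0,0,0,0,0]
  ],
  "fingers": -1
}}

```text
time: 29.63
eef_pos: [0.6399, 0.0118, 0.3269]
orientation: [0.078, -0.703, 0.078, 0.703]
contact_force: [0.5, -0.3, 0.1]
gripper_width: 0.98
```

```bash
python3 cap.py 7
python3 - <<'E'
from h import *
from cell import arm
s=arm.sense();f=arm.grab_frame("wrist");P,th=wcloud(f,s);Z=P[...,2];cv2.imwrite("pics/w6.png",f["pixels"])
hsv=cv2.cvtColor(f["pixels"],cv2.COLOR_BGR2HSV)
m=(Z>.205)&(Z<.24)&(f["depth"]>0)&(abs(P[...,0]-.64)<.04)&(abs(P[...,1]-.01)<.04);c=rect(P[m][:,:2]);print("hub",c,np.median(Z[m]))
r=((hsv[...,0]<6)|(hsv[...,0]>174))&(hsv[...,1]>180)&(Z>.17)&(Z<.23);p=np.median(P[r],0);d=p[:2]-c[0]/1000;print("red",p,"cw",(184.56-np.degrees(np.arctan2(d[1],d[0])))%360)
m=(Z>.05)&(Z<.082)&(f["pixels"].min(-1)>120)&(P[...,0]<.6)&(P[...,0]>.505)&(abs(P[...,1])<.17);print("plate z",np.median(Z[m]),m.sum())
E
```

```text
t 29.63 p [0.6399, 0.0118, 0.3269] yaw 167.38 down [-0.0004, -0.0005, -1.0] F [0.48, -0.26, 0.14] T [0.0, 0.15, -0.02] w 85.2 q [-0.16, 0.47, 1.29, -0.0, 1.38, 1.64]
plate z 0.06375643261271917
hub (array([640. ,  10.5]), array([41.2, 40.3]), 36.74) 0.21339869541158882
red [ 0.70371167 -0.0455537   0.20414958] cw 225.90140334182001
plate z 0.06409430304598668 7719
```

View pics/w6.png

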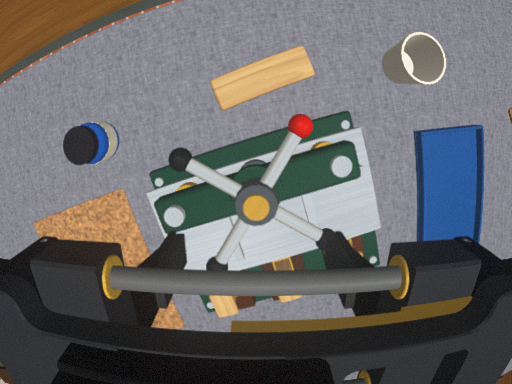

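```bash
python3 -c "
from h import *
go(.640,.0115,.203,-176.4)"
```

```text
shift [0.1278, 0.0008, 0.0062] turn [-16.21, -0.96, -0.1] rows 3.1
```

Call:
{"name": "drive_tool", "arguments": {
  "moves": [
    [0.01,0.001,0.006,-6,0,0],
    [0.04,0.001,0.006,-12,-0.5,0],
    [0.07,0.001,0.006,-16,-1,0],
    [0.1,0.001,0.006,-16,-1,0],
    [0.12,0.001,0.006,-16,-1,0],
    [0.127,0.001,0.006,-16,-1,0],
    [0.127,0.001,0.006,-16,-1,0]
  ]
}}

```text
time: 30.32
eef_pos: [0.6386, 0.0113, 0.204]
orientation: [-0.021, -0.705, -0.02, 0.709]
contact_force: [0.1, -1.0, 0.4]
gripper_width: 1.001
```

Call:
{"name": "drive_tool", "arguments": {
  "moves": [
    [0,0,0,0,0,0],
    [0,0,0,0,0,0],
    [0,0,0,0,0,0],
    [0,0,0,0,0,0],
    [0,0,0,0,0,0],
    [0,0,0,0,0,0],
    [0,0,0,0,0,0],
    [0,0,0,0,0,0],
    [0,0,0,0,0,0]
  ],
  "fingers": 1
}}

```text
time: 31.07
eef_pos: [0.6387, 0.0116, 0.2043]
orientation: [-0.021, -0.705, -0.021, 0.709]
contact_force: [-0.3, 1.2, 0.1]
gripper_width: 0.478
```

```bash
python3 -c "
from h import *
st();go(.640,.0115,.203,-176.4)"
```

```text
t 31.07 p [0.6387, 0.0116, 0.2043] yaw -176.66 down [-0.006, -0.0002, -1.0] F [-0.3, 1.16, 0.14] T [0.12, 0.17, -0.07] w 41.6 q [-0.16, 0.59, 1.43, -0.0, 1.12, 1.36]
shift [-0.0017, 0.0002, -0.0013] turn [-0.26, 0.34, 0.01] rows 0.1
```

Call:
{"name": "drive_tool", "arguments": {
  "moves": [
    [0,0,0,3,0,0],
    [0,0,0,6,0,0],
    [0,0,0,9,0,0],
    [0,0,0,12,0,0],
    [0,0,0,15,0,0]
  ]
}}

```text
time: 31.48
eef_pos: [0.6399, 0.0118, 0.2043]
orientation: [0.07, -0.702, 0.071, 0.705]
contact_force: [2.2, 0.8, -2.3]
gripper_width: 0.476
```

```bash
python3 cap.py 8
```

```text
t 31.48 p [0.6399, 0.0118, 0.2043] yaw 168.49 down [-0.0031, -0.001, -1.0] F [2.16, 0.77, -2.35] T [0.34, -0.26, 1.44] w 41.4 q [-0.16, 0.59, 1.43, -0.0, 1.12, 1.62]
red [ 0.697 -0.056  0.206] 4 angle cw deg 233.80191398895093
plate z 0.06651437389921891
```

Call:
{"name": "drive_tool", "arguments": {
  "moves": [
    [0,0,0,2,0,0],
    [0,0,0,4,0,0],
    [0,0,0,5,0,0]
  ]
}}

```text
time: 31.78
eef_pos: [0.6401, 0.0118, 0.2042]
orientation: [0.099, -0.699, 0.101, 0.701]
contact_force: [1.4, 0.0, -1.2]
gripper_width: 0.481
```

```bash
python3 cap.py 9
```

```text
t 31.78 p [0.6401, 0.0118, 0.2042] yaw 163.69 down [-0.0026, -0.0024, -1.0] F [1.44, 0.0, -1.24] T [0.19, -0.17, 1.97] w 41.8 q [-0.15, 0.59, 1.43, -0.0, 1.12, 1.7]
plate z 0.06626888348053697
```

Call:
{"name": "drive_tool", "arguments": {
  "moves": [
    [0,0,0,0,0,0],
    [0,0,0,0,0,0],
    [0,0,0,0,0,0],
    [0,0,0,0,0,0],
    [0,0,0,0,0,0],
    [-0.02,0,0,0,0,0],
    [-0.05,0,0,0,0,0],
    [-0.085,0,0,-3,0,0],
    [-0.12,0,0,-10,0,0],
    [-0.12,0,0,-17,0,0]
  ],
  "fingers": -1
}}

```text
time: 32.67
eef_pos: [0.6437, 0.0118, 0.3327]
orientation: [0.006, 0.711, 0.004, -0.703]
contact_force: [0.9, -0.3, 0.7]
gripper_width: 0.994
```

```bash
cat > red.py <<'E'
from h import *
from cell import arm
s=arm.sense();f=arm.grab_frame("wrist");P,th=wcloud(f,s);Z=P[...,2]
hsv=cv2.cvtColor(f["pixels"],cv2.COLOR_BGR2HSV)
m=(Z>.205)&(Z<.24)&(f["depth"]>0)&(abs(P[...,0]-.64)<.04)&(abs(P[...,1]-.01)<.04);c=rect(P[m][:,:2]);print("hub",c,np.median(Z[m]))
r=((hsv[...,0]<6)|(hsv[...,0]>174))&(hsv[...,1]>180)&(Z>.17)&(Z<.23);p=np.median(P[r],0);d=p[:2]-c[0]/1000;print("red",p,"cw",(184.56-np.degrees(np.arctan2(d[1],d[0])))%360)
m=(Z>.05)&(Z<.082)&(f["pixels"].min(-1)>120)&(P[...,0]<.6)&(P[...,0]>.505)&(abs(P[...,1])<.17);print("plate z",np.median(Z[m]),m.sum())
E
python3 red.py
python3 -c "
from h import *
st();p=press(-93,100);go(p[0],p[1],.25,4.56)"
```

```text
hub (array([640.2,  10.8]), array([40.2, 40.9]), 14.59) 0.2135041523204435
red [ 0.70404086 -0.04498642  0.20423584] cw 225.70812042266255
plate z 0.06408388602264525 7241
t 32.72 p [0.6422, 0.012, 0.3294] yaw -178.95 down [0.0062, -0.0025, -1.0] F [1.45, -0.27, -0.18] T [-0.04, 0.1, 0.0] w 86.6 q [-0.15, 0.47, 1.29, -0.0, 1.38, 1.4]
shift [0.075, -0.0898, 0.1767] turn [176.49, -0.25, 0.54] rows 24.6
```

Call:
{"name": "drive_tool", "arguments": {
  "moves": [
    [0,-0.01,0.02,-6,0,0],
    [0,-0.02,0.04,-13,0,0],
    [0,-0.03,0.06,-20,0,0],
    [0,-0.04,0.08,-27,0,0],
    [0,-0.05,0.1,-34,0,0],
    [0,-0.06,0.12,-41,0,0],
    [0,-0.07,0.14,-48,0,0],
    [0,-0.08,0.16,-55,0,0],
    [0,-0.088,0.175,-62,0,0],
    [0,-0.088,0.177,-69,0,0]
  ]
}}

```text
time: 33.55
eef_pos: [0.4587, 0.0982, 0.3266]
orientation: [-0.407, -0.578, -0.407, 0.579]
contact_force: [-0.4, -0.5, -0.4]
gripper_width: 0.998
```

Call:
{"name": "drive_tool", "arguments": {
  "moves": [
    [0,0,0,-6,0,0],
    [0,0,0,-13,0,0],
    [0,0,0,-20,0,0],
    [0,0,0,-27,0,0],
    [0,0,0,-34,0,0],
    [0,0,0,-41,0,0],
    [0,0,0,-48,0,0],
    [0,0,0,-55,0,0],
    [0,0,0,-62,0,0],
    [0,0,0,-69,0,0]
  ]
}}

```text
time: 34.38
eef_pos: [0.4573, 0.0983, 0.3254]
orientation: [0.661, 0.246, 0.665, -0.247]
contact_force: [0.1, -0.5, 0.2]
gripper_width: 1.002
```

```bash
python3 -c "
from h import *
st();p=press(-92,100);go(p[0],p[1],.075,4.56)"
```

```text
t 34.38 p [0.4573, 0.0983, 0.3254] yaw -40.76 down [-0.0052, 0.0, -1.0] F [0.15, -0.54, 0.15] T [-0.03, 0.03, -0.04] w 87.2 q [-0.03, 0.22, 1.7, -0.0, 1.23, -0.89]
shift [0.2474, 0.0062, 0.007] turn [-45.32, -0.29, 0.1] rows 6.3
```

Call:
{"name": "drive_tool", "arguments": {
  "moves": [
    [0,0.006,0.007,-7,0,0],
    [0,0.006,0.007,-14,0,0],
    [0,0.006,0.007,-21,0,0],
    [0.02,0.006,0.007,-28,0,0],
    [0.05,0.006,0.007,-35,0,0],
    [0.08,0.006,0.007,-42,0,0],
    [0.11,0.006,0.007,-45.3,-0.3,0],
    [0.13,0.006,0.007,-45.3,-0.3,0],
    [0.13,0.006,0.007,-45.3,-0.3,0]
  ]
}}

```text
time: 35.13
eef_pos: [0.4612, 0.0983, 0.191]
orientation: [0.702, -0.026, 0.711, 0.026]
contact_force: [-1.1, 0.2, 0.1]
gripper_width: 0.996
```

```bash
python3 wl.py h1;python3 -c "
from h import *
st();p=press(-90,100);print(p);go(p[0],p[1],.075,4.56)"
```

```text
[429, 0, 71, 78, 4053] (array([239.7, 323.6]), array([ 69.7, 104.9]), 86.14) [0.033 0.091] head (array([237.8, 323.1]), array([34.5, 45.2]), 88.82) [  4 119 219]
[33, 132, 287, 138, 28857] (array([475.1,  -1.6]), array([136.4, 335.8]), 4.58) [0.053 0.111] head (array([475.2,  -0.6]), array([ 46., 236.]), 4.61) [ 95 120 134]
[151, 294, 165, 38, 4516] (array([584.1,  80.5]), array([ 47.3, 183.9]), 4.32) [0.065 0.081] head 0 [192 190 184]
t 35.13 p [0.4612, 0.0983, 0.191] yaw 4.27 down [-0.0132, -0.0006, -0.9999] F [-1.12, 0.19, 0.06] T [0.03, 0.09, 0.01] w 86.6 q [-0.03, 0.41, 1.86, -0.0, 0.89, -1.67]
t 35.18 p [0.463, 0.0983, 0.193] yaw 4.32 down [-0.0088, -0.0009, -1.0] F [0.15, 0.59, 0.59] T [0.04, -0.02, -0.01] w 87.3 q [-0.03, 0.41, 1.85, -0.0, 0.89, -1.67]
[0.46733458 0.09852819]
shift [0.115, -0.0001, 0.0054] turn [-0.24, -0.51, 0.01] rows 2.8
```

View pics/w_h1.png

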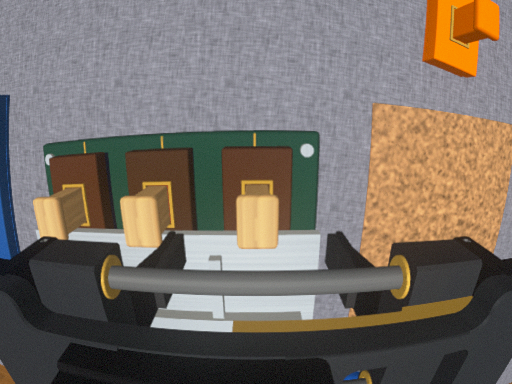

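Call:
{"name": "drive_tool", "arguments": {
  "moves": [
    [0.03,0.001,0.0055,-0.2,-0.5,0],
    [0.065,0.001,0.0055,-0.2,-0.5,0],
    [0.095,0.001,0.0055,-0.2,-0.5,0],
    [0.11,0.001,0.0055,-0.2,-0.5,0],
    [0.116,0.001,0.0055,-0.2,-0.5,0],
    [0.117,0.001,0.0055,-0.2,-0.5,0],
    [0.117,0.001,0.0055,-0.2,-0.5,0]
  ]
}}

```text
time: 35.77
eef_pos: [0.4683, 0.0996, 0.0769]
orientation: [0.707, -0.028, 0.706, 0.027]
contact_force: [0.5, 0.4, 1.0]
gripper_width: 0.998
```

```bash
python3 -c "
from h import *
st();p=press(-90,101);go(p[0],p[1],.0725,4.56)"
```

```text
t 35.77 p [0.4683, 0.0996, 0.0769] yaw 4.45 down [0.0015, -0.0002, -1.0] F [0.53, 0.44, 1.02] T [0.02, -0.03, 0.01] w 86.8 q [-0.02, 0.63, 1.93, -0.0, 0.58, -1.67]
shift [0.0014, 0.0, -0.0011] turn [-0.11, 0.09, 0.02] rows 0.0
```

Call:
{"name": "drive_tool", "arguments": {
  "moves": [
    [0,0,-0.001,0,0,0],
    [0,0,-0.001,0,0,0],
    [0,0,-0.001,0,0,0],
    [0,0,-0.001,0,0,0],
    [0,0,-0.001,0,0,0],
    [0,0,-0.001,0,0,0],
    [0,0,-0.001,0,0,0],
    [0,0,-0.001,0,0,0],
    [0,0,-0.001,0,0,0],
    [0,0,-0.001,0,0,0]
  ],
  "fingers": 1
}}

```text
time: 36.6
eef_pos: [0.4672, 0.1003, 0.0769]
orientation: [0.707, -0.027, 0.706, 0.027]
contact_force: [0.0, 5.0, 0.5]
gripper_width: 0.384
```

Call:
{"name": "drive_tool", "arguments": {
  "moves": [
    [0,0,0,0,0,0],
    [0,0,0,0,0,0]
  ]
}}

```text
time: 36.77
eef_pos: [0.4672, 0.1004, 0.0769]
orientation: [0.707, -0.027, 0.706, 0.028]
contact_force: [0.1, 0.9, -0.7]
gripper_width: 0.386
```

```bash
python3 wl.py h2
```

```text
[494, 0, 18, 47, 704] (array([272.1, 293.6]), array([41.7, 21.8]), 10.16) [0.03  0.033] head 0 [  0 126 227]
[0, 131, 351, 139, 34614] (array([453.4,  17.1]), array([ 97.8, 294. ]), 3.98) [0.052 0.109] head (array([454.3,  58.6]), array([ 18.9, 138.7]), 6.92) [ 60  89 105]
[71, 284, 34, 37, 776] (array([503.4,   8. ]), array([16.6, 69.1]), 75.56) [0.109 0.111] head (array([482.6,  13.5]), array([26.6, 11.1]), 4.93) [122 185 218]
[201, 295, 109, 26, 2566] (array([485.8, 101.5]), array([59.7, 59.8]), 4.67) [0.11  0.118] head (array([467.9,  99.9]), array([22.8, 44. ]), 5.83) [134 186 205]
t 36.77 p [0.4672, 0.1004, 0.0769] yaw 4.41 down [0.0014, 0.0011, -1.0] F [0.13, 0.87, -0.7] T [0.08, 0.01, 0.0] w 33.6 q [-0.02, 0.63, 1.93, 0.0, 0.58, -1.67]
```

View pics/w_h2.png

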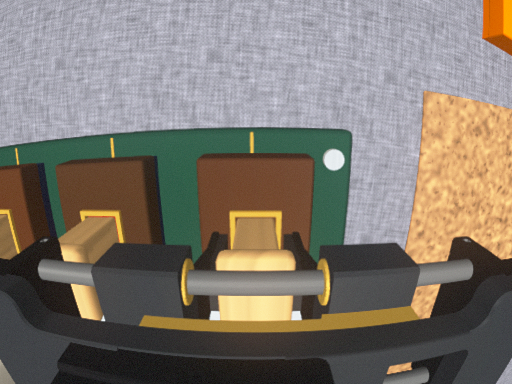

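Call:
{"name": "drive_tool", "arguments": {
  "moves": [
    [-0.0003,0,0,0,0,0],
    [-0.0006,0,0,0,0,0],
    [-0.001,0,0,0,0,0]
  ]
}}

```text
time: 37.07
eef_pos: [0.4671, 0.1003, 0.0774]
orientation: [0.707, -0.027, 0.706, 0.028]
contact_force: [1.3, 2.9, -5.7]
gripper_width: 0.385
```

Call:
{"name": "drive_tool", "arguments": {
  "moves": [
    [-0.0003,0,0,0,0,0],
    [-0.0006,0,0,0,0,0],
    [-0.001,0,0,0,0,0]
  ]
}}

```text
time: 37.32
eef_pos: [0.4671, 0.1003, 0.0782]
orientation: [0.707, -0.027, 0.706, 0.027]
contact_force: [1.1, 2.0, -6.0]
gripper_width: 0.385
```

Call:
{"name": "drive_tool", "arguments": {
  "moves": [
    [-0.0003,0,0,0,0,0],
    [-0.0006,0,0,0,0,0],
    [-0.001,0,0,0,0,0],
    [-0.001,0,0,0,0,0]
  ]
}}

```text
time: 37.65
eef_pos: [0.4671, 0.1003, 0.0793]
orientation: [0.707, -0.027, 0.706, 0.027]
contact_force: [0.9, 1.6, -5.1]
gripper_width: 0.384
```

Call:
{"name": "drive_tool", "arguments": {
  "moves": [
    [-0.0003,0,0,0,0,0],
    [-0.0006,0,0,0,0,0],
    [-0.001,0,0,0,0,0],
    [-0.001,0,0,0,0,0]
  ]
}}

```text
time: 37.98
eef_pos: [0.4671, 0.1003, 0.0804]
orientation: [0.707, -0.027, 0.706, 0.027]
contact_force: [0.8, 1.6, -4.6]
gripper_width: 0.386
```

Call:
{"name": "drive_tool", "arguments": {
  "moves": [
    [-0.0005,0,0,0,0,0],
    [-0.001,0,0,0,0,0],
    [-0.0015,0,0,0,0,0],
    [-0.002,0,0,0,0,0],
    [-0.0025,0,0,0,0,0],
    [-0.003,0,0,0,0,0]
  ]
}}

```text
time: 38.48
eef_pos: [0.4672, 0.1003, 0.0835]
orientation: [0.707, -0.027, 0.706, 0.028]
contact_force: [1.5, 2.0, -6.5]
gripper_width: 0.382
```

```bash
python3 wl.py h3 | tail -1; python3 -c "
import cv2
f=cv2.imread('pics/w_h3.png');cv2.imwrite('pics/h3c.png',cv2.resize(f[140:310,170:350],None,fx=3.3,fy=3.3,interpolation=cv2.INTER_CUBIC))"
```

```text
t 38.48 p [0.4672, 0.1003, 0.0835] yaw 4.39 down [0.001, 0.0013, -1.0] F [1.46, 2.05, -6.47] T [0.18, -0.2, 0.05] w 33.3 q [-0.02, 0.61, 1.93, 0.0, 0.6, -1.67]
```

View pics/h3c.png

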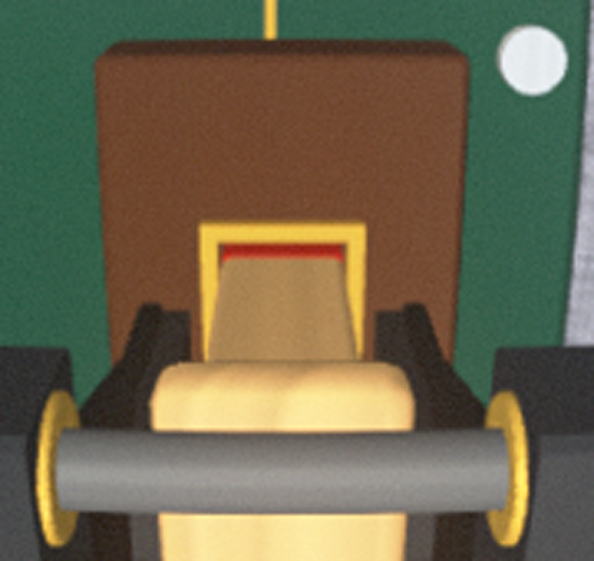

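Call:
{"name": "drive_tool", "arguments": {
  "moves": [
    [-0.0006,0,0,0,0,0],
    [-0.0012,0,0,0,0,0],
    [-0.0018,0,0,0,0,0],
    [-0.0024,0,0,0,0,0],
    [-0.003,0,0,0,0,0],
    [-0.0036,0,0,0,0,0],
    [-0.0042,0,0,0,0,0],
    [-0.0048,0,0,0,0,0],
    [-0.0053,0,0,0,0,0],
    [-0.0056,0,0,0,0,0]
  ]
}}

```text
time: 39.37
eef_pos: [0.4671, 0.1003, 0.0892]
orientation: [0.707, -0.027, 0.706, 0.027]
contact_force: [1.0, 2.1, -5.4]
gripper_width: 0.381
```

```bash
python3 wl.py h4 | tail -1; python3 -c "
import cv2
f=cv2.imread('pics/w_h4.png');cv2.imwrite('pics/h4c.png',cv2.resize(f[140:310,170:350],None,fx=3.3,fy=3.3,interpolation=cv2.INTER_CUBIC))"
```

```text
t 39.37 p [0.4671, 0.1003, 0.0892] yaw 4.39 down [0.001, 0.0013, -1.0] F [0.99, 2.08, -5.38] T [0.15, -0.14, 0.04] w 33.2 q [-0.02, 0.6, 1.93, 0.0, 0.61, -1.67]
```

View pics/h4c.png

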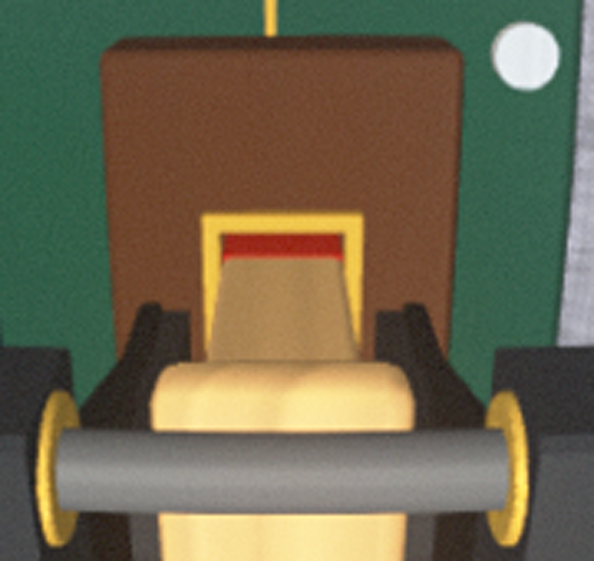

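Call:
{"name": "drive_tool", "arguments": {
  "moves": [
    [0,0,0,0,0,0],
    [0,0,0,0,0,0],
    [0,0,0,0,0,0],
    [0,0,0,0,0,0],
    [0,0,0,0,0,0],
    [0,0,0,0,0,0],
    [0,0,0,0,0,0],
    [0,0,0,0,0,0]
  ],
  "fingers": -1
}}

```text
time: 40.08
eef_pos: [0.4672, 0.1003, 0.0893]
orientation: [0.707, -0.027, 0.706, 0.027]
contact_force: [-0.0, 0.1, 0.0]
gripper_width: 0.898
```

Call:
{"name": "drive_tool", "arguments": {
  "moves": [
    [-0.02,0,0,0,0,0],
    [-0.05,0,0,0,0,0],
    [-0.08,0,0,0,0,0],
    [-0.085,-0.03,0,0,0,0],
    [-0.085,-0.065,0,0,0,0],
    [-0.085,-0.1,0,0,0,0],
    [-0.085,-0.1,0,0,0,0],
    [-0.085,-0.1,0,0,0,0]
  ]
}}

```text
time: 40.75
eef_pos: [0.4749, -0.001, 0.1742]
orientation: [0.707, -0.025, 0.706, 0.026]
contact_force: [-0.1, 0.6, -0.4]
gripper_width: 0.999
```

```bash
python3 -c "
from h import *
st();p=press(-90,1);go(p[0],p[1],.0785,4.56)"
```

```text
t 40.75 p [0.4749, -0.001, 0.1742] yaw 4.16 down [0.0014, 0.0014, -1.0] F [-0.1, 0.6, -0.44] T [0.03, 0.02, -0.04] w 86.9 q [-0.24, 0.44, 1.87, 0.0, 0.83, -1.88]
shift [0.0927, 0.0007, 0.0002] turn [-0.4, 0.08, -0.07] rows 2.2
```

Call:
{"name": "drive_tool", "arguments": {
  "moves": [
    [0.03,0.001,0,-0.4,0,0],
    [0.06,0.001,0,-0.4,0,0],
    [0.08,0.001,0,-0.4,0,0],
    [0.09,0.001,0,-0.4,0,0],
    [0.092,0.001,0,-0.4,0,0],
    [0.092,0.001,0,-0.4,0,0]
  ]
}}

```text
time: 41.25
eef_pos: [0.4741, 0.0013, 0.0815]
orientation: [0.706, -0.028, 0.707, 0.029]
contact_force: [-0.1, -0.4, 0.0]
gripper_width: 0.998
```

Call:
{"name": "drive_tool", "arguments": {
  "moves": [
    [0,0,0,0,0,0],
    [0,0,0,0,0,0],
    [0,0,0,0,0,0],
    [0,0,0,0,0,0],
    [0,0,0,0,0,0],
    [0,0,0,0,0,0],
    [0,0,0,0,0,0],
    [0,0,0,0,0,0],
    [0,0,0,0,0,0],
    [0,0,0,0,0,0]
  ],
  "fingers": 1
}}

```text
time: 42.08
eef_pos: [0.4742, 0.0009, 0.0815]
orientation: [0.706, -0.028, 0.707, 0.029]
contact_force: [-0.2, -3.3, 0.7]
gripper_width: 0.39
```

Call:
{"name": "drive_tool", "arguments": {
  "moves": [
    [0,0,0,0,0,0],
    [0,0,0,0,0,0]
  ]
}}

```text
time: 42.25
eef_pos: [0.4741, 0.0008, 0.0815]
orientation: [0.706, -0.028, 0.707, 0.029]
contact_force: [-0.5, -1.7, 1.1]
gripper_width: 0.384
```

Call:
{"name": "drive_tool", "arguments": {
  "moves": [
    [-0.0003,0,0,0,0,0],
    [-0.0006,0,0,0,0,0],
    [-0.001,0,0,0,0,0]
  ]
}}

```text
time: 42.5
eef_pos: [0.4741, 0.0008, 0.0817]
orientation: [0.706, -0.028, 0.707, 0.029]
contact_force: [1.8, -0.2, -12.1]
gripper_width: 0.388
```

Call:
{"name": "drive_tool", "arguments": {
  "moves": [
    [-0.0009,0,0,0,0,0],
    [-0.001,0,0,0,0,0],
    [-0.001,0,0,0,0,0]
  ]
}}

```text
time: 42.75
eef_pos: [0.4741, 0.0008, 0.0822]
orientation: [0.706, -0.028, 0.707, 0.029]
contact_force: [2.0, -1.2, -13.4]
gripper_width: 0.387
```

Call:
{"name": "drive_tool", "arguments": {
  "moves": [
    [-0.001,0,0,0,0,0],
    [-0.0011,0,0,0,0,0],
    [-0.0011,0,0,0,0,0]
  ]
}}

```text
time: 43.0
eef_pos: [0.4741, 0.0009, 0.0831]
orientation: [0.706, -0.028, 0.707, 0.029]
contact_force: [2.8, -1.3, -13.3]
gripper_width: 0.391
```

Call:
{"name": "drive_tool", "arguments": {
  "moves": [
    [-0.0011,0,0,0,0,0],
    [-0.0012,0,0,0,0,0],
    [-0.0012,0,0,0,0,0]
  ]
}}

```text
time: 43.25
eef_pos: [0.474, 0.0008, 0.0843]
orientation: [0.706, -0.028, 0.707, 0.029]
contact_force: [2.4, -1.9, -14.8]
gripper_width: 0.386
```

Call:
{"name": "drive_tool", "arguments": {
  "moves": [
    [-0.0011,0,0,0,0,0],
    [-0.0013,0,0,0,0,0],
    [-0.0013,0,0,0,0,0]
  ]
}}

```text
time: 43.5
eef_pos: [0.4741, 0.0009, 0.0857]
orientation: [0.706, -0.028, 0.707, 0.029]
contact_force: [3.4, -0.8, -16.0]
gripper_width: 0.387
```

Call:
{"name": "drive_tool", "arguments": {
  "moves": [
    [-0.0006,0,0,0,0,0],
    [-0.0002,0,0,0,0,0],
    [0,0,0,0,0,0]
  ]
}}

```text
time: 43.75
eef_pos: [0.4741, 0.0009, 0.0862]
orientation: [0.706, -0.028, 0.707, 0.029]
contact_force: [1.7, -2.0, -7.1]
gripper_width: 0.388
```

Call:
{"name": "drive_tool", "arguments": {
  "moves": [
    [0,0,0,0,0,0],
    [0,0,0,0,0,0],
    [0,0,0,0,0,0],
    [0,0,0,0,0,0],
    [0,0,0,0,0,0],
    [0,0,0,0,0,0],
    [0,0,0,0,0,0],
    [0,0,0,0,0,0]
  ],
  "fingers": -1
}}

```text
time: 44.42
eef_pos: [0.4741, 0.0008, 0.0862]
orientation: [0.706, -0.028, 0.707, 0.029]
contact_force: [-0.4, 0.0, -0.3]
gripper_width: 0.91
```

Call:
{"name": "drive_tool", "arguments": {
  "moves": [
    [-0.02,0,0,0,0,0],
    [-0.05,0,0,0,0,0],
    [-0.08,0,0,0,0,0],
    [-0.085,-0.03,0,0,0,0],
    [-0.085,-0.065,0,0,0,0],
    [-0.085,-0.1,0,0,0,0],
    [-0.085,-0.1,0,0,0,0],
    [-0.085,-0.1,0,0,0,0]
  ]
}}

```text
time: 45.08
eef_pos: [0.4826, -0.1007, 0.171]
orientation: [0.706, -0.027, 0.707, 0.028]
contact_force: [0.3, 1.2, -0.4]
gripper_width: 1.001
```

```bash
python3 wl.py h5;python3 -c "
from h import *
p=press(-90,-100);go(p[0],p[1],.0785,4.56)"
```

```text
[7, 58, 105, 194, 2693] (array([ 468.4, -342.2]), array([155. , 247.3]), 87.35) [0.025 0.027] head 0 [134  81  44]
[184, 126, 316, 144, 31522] (array([473.1,  -3.1]), array([132.4, 334.8]), 4.7) [0.053 0.115] head (array([474.7,  -2. ]), array([ 45.5, 233.9]), 4.89) [ 95 122 138]
[191, 294, 165, 38, 4142] (array([593.6, -72.5]), array([ 50.3, 173.3]), 8.94) [0.064 0.08 ] head 0 [209 207 201]
t 45.08 p [0.4826, -0.1007, 0.171] yaw 4.42 down [-0.0017, 0.0018, -1.0] F [0.3, 1.17, -0.4] T [0.04, 0.04, -0.0] w 87.1 q [-0.43, 0.46, 1.83, 0.0, 0.85, -2.08]
shift [0.0893, -0.002, 0.0015] turn [-0.04, -0.17, -0.17] rows 2.1
```

View pics/w_h5.png

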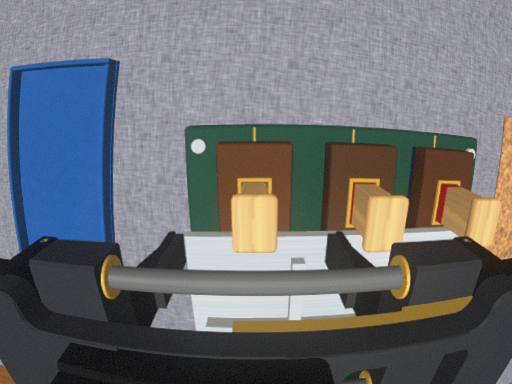

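Call:
{"name": "drive_tool", "arguments": {
  "moves": [
    [0.03,-0.001,0.001,0,0,0],
    [0.06,-0.001,0.001,0,0,0],
    [0.08,-0.001,0.001,0,0,0],
    [0.09,-0.001,0.001,0,0,0],
    [0.091,-0.001,0.001,0,0,0],
    [0.091,-0.001,0.001,0,0,0]
  ]
}}

```text
time: 45.63
eef_pos: [0.4823, -0.0989, 0.0795]
orientation: [0.705, -0.027, 0.708, 0.03]
contact_force: [0.3, -0.7, -0.1]
gripper_width: 1.002
```

Call:
{"name": "drive_tool", "arguments": {
  "moves": [
    [0,0,0,0,0,0],
    [0,0,0,0,0,0],
    [0,0,0,0,0,0],
    [0,0,0,0,0,0],
    [0,0,0,0,0,0],
    [0,0,0,0,0,0],
    [0,0,0,0,0,0],
    [0,0,0,0,0,0],
    [0,0,0,0,0,0],
    [0,0,0,0,0,0]
  ],
  "fingers": 1
}}

```text
time: 46.47
eef_pos: [0.4826, -0.1008, 0.0796]
orientation: [0.705, -0.029, 0.708, 0.029]
contact_force: [-2.6, -7.8, -0.8]
gripper_width: 0.384
```

Call:
{"name": "drive_tool", "arguments": {
  "moves": [
    [0,0,0,0,0,0],
    [0,0,0,0,0,0]
  ]
}}

```text
time: 46.63
eef_pos: [0.4825, -0.1011, 0.0796]
orientation: [0.705, -0.028, 0.708, 0.029]
contact_force: [-0.1, -1.9, 0.6]
gripper_width: 0.383
```

Call:
{"name": "drive_tool", "arguments": {
  "moves": [
    [-0.0003,0,0,0,0,0],
    [-0.0006,0,0,0,0,0],
    [-0.0008,0,0,0,0,0]
  ]
}}

```text
time: 46.88
eef_pos: [0.4824, -0.1011, 0.0797]
orientation: [0.705, -0.028, 0.708, 0.029]
contact_force: [1.7, -2.0, -10.5]
gripper_width: 0.383
```

Call:
{"name": "drive_tool", "arguments": {
  "moves": [
    [-0.0006,0,0,0,0,0],
    [-0.0008,0,0,0,0,0],
    [-0.0009,0,0,0,0,0]
  ]
}}

```text
time: 47.13
eef_pos: [0.4824, -0.101, 0.08]
orientation: [0.705, -0.028, 0.708, 0.029]
contact_force: [2.0, -2.6, -13.1]
gripper_width: 0.38
```

Call:
{"name": "drive_tool", "arguments": {
  "moves": [
    [-0.0009,0,0,0,0,0],
    [-0.001,0,0,0,0,0],
    [-0.0011,0,0,0,0,0]
  ]
}}

```text
time: 47.38
eef_pos: [0.4824, -0.101, 0.0808]
orientation: [0.705, -0.028, 0.708, 0.029]
contact_force: [2.9, -3.4, -13.7]
gripper_width: 0.389
```

Call:
{"name": "drive_tool", "arguments": {
  "moves": [
    [-0.001,0,0,0,0,0],
    [-0.0011,0,0,0,0,0],
    [-0.0012,0,0,0,0,0]
  ]
}}

```text
time: 47.63
eef_pos: [0.4824, -0.101, 0.082]
orientation: [0.705, -0.028, 0.708, 0.029]
contact_force: [2.5, -2.1, -14.5]
gripper_width: 0.38
```

Call:
{"name": "drive_tool", "arguments": {
  "moves": [
    [-0.001,0,0,0,0,0],
    [-0.0012,0,0,0,0,0],
    [-0.0012,0,0,0,0,0]
  ]
}}

```text
time: 47.88
eef_pos: [0.4824, -0.101, 0.0831]
orientation: [0.705, -0.028, 0.708, 0.029]
contact_force: [2.6, -2.6, -14.5]
gripper_width: 0.38
```

Call:
{"name": "drive_tool", "arguments": {
  "moves": [
    [-0.0011,0,0,0,0,0],
    [-0.0012,0,0,0,0,0],
    [-0.0013,0,0,0,0,0]
  ]
}}

```text
time: 48.13
eef_pos: [0.4824, -0.101, 0.0844]
orientation: [0.705, -0.028, 0.708, 0.029]
contact_force: [2.6, -2.3, -16.9]
gripper_width: 0.388
```

Call:
{"name": "drive_tool", "arguments": {
  "moves": [
    [-0.0006,0,0,0,0,0],
    [-0.0002,0,0,0,0,0],
    [0,0,0,0,0,0]
  ]
}}

```text
time: 48.38
eef_pos: [0.4824, -0.101, 0.0848]
orientation: [0.705, -0.028, 0.708, 0.029]
contact_force: [1.4, -2.9, -8.5]
gripper_width: 0.387
```

Call:
{"name": "drive_tool", "arguments": {
  "moves": [
    [0,0,0,0,0,0],
    [0,0,0,0,0,0],
    [0,0,0,0,0,0],
    [0,0,0,0,0,0],
    [0,0,0,0,0,0],
    [0,0,0,0,0,0],
    [0,0,0,0,0,0],
    [0,0,0,0,0,0]
  ],
  "fingers": -1
}}

```text
time: 49.05
eef_pos: [0.4824, -0.101, 0.0849]
orientation: [0.705, -0.028, 0.708, 0.029]
contact_force: [-0.4, 0.3, 0.0]
gripper_width: 0.905
```

```bash
python3 wl.py h6|tail -1; python3 -c "
import cv2
f=cv2.imread('pics/w_h6.png');cv2.imwrite('pics/h6c.png',cv2.resize(f[140:310,170:480],None,fx=2.5,fy=2.5,interpolation=cv2.INTER_CUBIC))"
```

```text
t 49.05 p [0.4824, -0.101, 0.0849] yaw 4.64 down [-0.0053, 0.001, -1.0] F [-0.38, 0.3, 0.04] T [-0.03, -0.01, 0.0] w 78.7 q [-0.43, 0.62, 1.89, -0.0, 0.64, -2.08]
```

View pics/h6c.png

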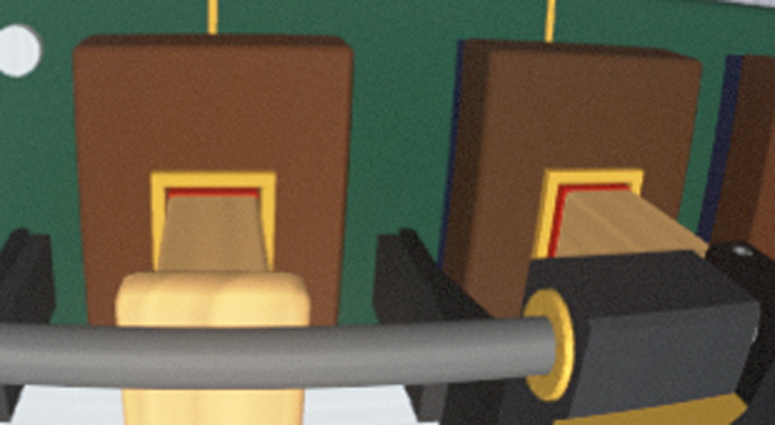

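Call:
{"name": "drive_tool", "arguments": {
  "moves": [
    [-0.03,0,0,0,0,0],
    [-0.07,0,0,0,0,0],
    [-0.11,0,0,5,0,0],
    [-0.15,0,0,11,0,0],
    [-0.19,0.01,0,18,0,0],
    [-0.225,0.03,0,25,0,0],
    [-0.245,0.06,0.015,32,0,0],
    [-0.245,0.085,0.045,39,0,0],
    [-0.245,0.1,0.075,46,0,0],
    [-0.245,0.1,0.11,53,0,0]
  ]
}}

```text
time: 49.93
eef_pos: [0.5849, 0.0111, 0.3306]
orientation: [0.643, 0.289, 0.647, -0.289]
contact_force: [0.2, -0.9, 0.8]
gripper_width: 1.001
```

```bash
python3 -c "
from h import *
st();go(.64,.0115,.32,-120)"
```

```text
t 49.93 p [0.5849, 0.0111, 0.3306] yaw -48.25 down [-0.0051, 0.0026, -1.0] F [0.23, -0.94, 0.8] T [-0.05, -0.02, -0.05] w 87.1 q [-0.17, 0.39, 1.42, 0.0, 1.34, -0.9]
shift [0.0073, 0.0414, 0.0364] turn [71.75, -0.19, 0.29] rows 10.0
```

Call:
{"name": "drive_tool", "arguments": {
  "moves": [
    [0.001,0.006,0.006,7,0,0],
    [0.003,0.012,0.012,14,0,0],
    [0.004,0.02,0.02,21,0,0],
    [0.005,0.028,0.026,28,0,0],
    [0.006,0.036,0.032,35,0,0],
    [0.007,0.041,0.036,42,0,0],
    [0.007,0.041,0.036,49,0,0],
    [0.007,0.041,0.036,56,0,0],
    [0.007,0.041,0.036,63,0,0],
    [0.007,0.041,0.036,70,0,0]
  ]
}}

```text
time: 50.77
eef_pos: [0.6391, 0.0116, 0.3227]
orientation: [-0.359, -0.607, -0.363, 0.609]
contact_force: [-0.8, -0.1, -0.9]
gripper_width: 1.002
```

```bash
python3 red.py;python3 -c "
from h import *
st();go(.640,.0115,.203,-176.4)"
```

```text
hub (array([640.5,  11.4]), array([40.3, 40.3]), 61.76) 0.21341833498436916
red [ 0.70326107 -0.0429859   0.20452763] cw 225.47072275818994
plate z 0.06418638553921185 9427
t 50.82 p [0.6391, 0.0116, 0.3228] yaw -118.82 down [-0.0062, 0.0028, -1.0] F [0.46, -0.34, 1.55] T [-0.13, 0.09, -0.01] w 86.9 q [-0.16, 0.48, 1.29, 0.0, 1.38, 0.35]
shift [0.1167, 0.0016, -0.0004] turn [57.58, 0.22, 0.34] rows 8.0
```

Call:
{"name": "drive_tool", "arguments": {
  "moves": [
    [0,0.001,0,7,0,0],
    [0,0.001,0,14,0,0],
    [0,0.001,0,21,0,0],
    [0,0.001,0,28,0,0],
    [0,0.001,0,35,0,0],
    [0.01,0.001,0,42,0,0],
    [0.02,0.001,0,49,0,0],
    [0.03,0.001,0,56,0,0],
    [0.05,0.001,0,57.6,0,0],
    [0.06,0.001,0,57.6,0,0]
  ]
}}

```text
time: 51.65
eef_pos: [0.6384, 0.0114, 0.2606]
orientation: [-0.021, -0.703, -0.024, 0.71]
contact_force: [-0.4, 0.4, 0.6]
gripper_width: 1.0
```

```bash
python3 -c "
from h import *
st();go(.640,.0115,.203,-176.4)"
```

```text
t 51.65 p [0.6384, 0.0114, 0.2606] yaw -176.31 down [-0.0097, 0.0033, -0.9999] F [-0.36, 0.4, 0.57] T [-0.03, 0.19, 0.02] w 87.0 q [-0.16, 0.53, 1.37, 0.0, 1.25, 1.35]
shift [0.0546, 0.0002, -0.0021] turn [0.09, 0.54, 0.23] rows 1.3
```

Call:
{"name": "drive_tool", "arguments": {
  "moves": [
    [0.025,0,-0.002,0,0.5,0.2],
    [0.045,0,-0.002,0,0.5,0.2],
    [0.054,0,-0.002,0,0.5,0.2],
    [0.0545,0,-0.002,0,0.5,0.2],
    [0.0545,0,-0.002,0,0.5,0.2]
  ]
}}

```text
time: 52.07
eef_pos: [0.64, 0.0117, 0.206]
orientation: [-0.023, -0.706, -0.023, 0.707]
contact_force: [0.2, -0.5, 0.2]
gripper_width: 0.999
```

Call:
{"name": "drive_tool", "arguments": {
  "moves": [
    [0,0,0,0,0,0],
    [0,0,0,0,0,0],
    [0,0,0,0,0,0],
    [0,0,0,0,0,0],
    [0,0,0,0,0,0],
    [0,0,0,0,0,0],
    [0,0,0,0,0,0],
    [0,0,0,0,0,0],
    [0,0,0,0,0,0]
  ],
  "fingers": 1
}}

```text
time: 52.82
eef_pos: [0.64, 0.0117, 0.206]
orientation: [-0.023, -0.706, -0.023, 0.707]
contact_force: [-0.0, -0.1, 0.2]
gripper_width: 0.476
```

Call:
{"name": "drive_tool", "arguments": {
  "moves": [
    [0,0,0,-4,0,0],
    [-0.0003,0,0,-9,0,0],
    [-0.0005,0,0,-15,0,0],
    [-0.0008,0,0,-21,0,0],
    [-0.001,0,0,-27,0,0],
    [-0.0013,0,0,-33,0,0]
  ]
}}

```text
time: 53.32
eef_pos: [0.64, 0.0114, 0.2075]
orientation: [-0.224, -0.67, -0.224, 0.671]
contact_force: [-0.1, -0.2, 0.2]
gripper_width: 0.472
```

```bash
python3 cap.py 10
```

```text
t 53.32 p [0.64, 0.0114, 0.2075] yaw -143.03 down [-0.0012, 0.0003, -1.0] F [-0.12, -0.17, 0.21] T [-0.16, 0.14, -0.28] w 41.1 q [-0.16, 0.59, 1.43, 0.0, 1.13, 0.77]
plate z 0.06629408479841649
```

Torque shows it unwinding normally; continue.

Call:
{"name": "drive_tool", "arguments": {
  "moves": [
    [-0.0003,0,0,-6,0,0],
    [-0.0006,0,0,-12,0,0],
    [-0.0009,0,0,-18,0,0],
    [-0.0011,0,0,-24,0,0],
    [-0.0013,0,0,-30,0,0],
    [-0.0016,0,0,-36,0,0],
    [-0.0019,0,0,-42,0,0],
    [-0.0021,0,0,-48,0,0],
    [-0.0024,0,0,-54,0,0],
    [-0.0027,0,0,-60,0,0]
  ]
}}

```text
time: 54.2
eef_pos: [0.6405, 0.0113, 0.2101]
orientation: [0.531, 0.467, 0.531, -0.467]
contact_force: [1.0, 0.0, -0.9]
gripper_width: 0.476
```

Call:
{"name": "drive_tool", "arguments": {
  "moves": [
    [-0.0003,0,0,-6,0,0],
    [-0.0006,0,0,-12,0,0],
    [-0.0009,0,0,-18,0,0],
    [-0.0011,0,0,-24,0,0],
    [-0.0013,0,0,-30,0,0],
    [-0.0016,0,0,-36,0,0],
    [-0.0019,0,0,-42,0,0],
    [-0.0021,0,0,-48,0,0],
    [-0.0024,0,0,-54,0,0],
    [-0.0027,0,0,-60,0,0]
  ]
}}

```text
time: 55.03
eef_pos: [0.6408, 0.0115, 0.2128]
orientation: [0.694, 0.139, 0.693, -0.138]
contact_force: [0.7, 1.2, -0.1]
gripper_width: 0.475
```

Call:
{"name": "drive_tool", "arguments": {
  "moves": [
    [-0.0003,0,0,-6,0,0],
    [-0.0006,0,0,-12,0,0],
    [-0.0009,0,0,-18,0,0],
    [-0.0011,0,0,-24,0,0],
    [-0.0013,0,0,-30,0,0],
    [-0.0016,0,0,-36,0,0],
    [-0.0019,0,0,-42,0,0],
    [-0.0021,0,0,-48,0,0],
    [-0.0024,0,0,-54,0,0],
    [-0.0027,0,0,-60,0,0]
  ]
}}

```text
time: 55.87
eef_pos: [0.6407, 0.012, 0.2155]
orientation: [0.67, -0.227, 0.669, 0.228]
contact_force: [0.8, -0.2, 0.0]
gripper_width: 0.472
```

```bash
python3 cap.py 11
```

```text
t 55.87 p [0.6407, 0.012, 0.2155] yaw 37.48 down [0.0006, 0.0021, -1.0] F [0.77, -0.16, 0.03] T [0.13, -0.02, -0.35] w 41.1 q [-0.16, 0.58, 1.42, 0.0, 1.14, -2.38]
plate z 0.0729077337310898
```

Call:
{"name": "drive_tool", "arguments": {
  "moves": [
    [-0.0001,0,0,-4,0,0],
    [-0.0002,0,0,-8,0,0],
    [-0.0003,0,0,-11,0,0]
  ]
}}

```text
time: 56.17
eef_pos: [0.6407, 0.0121, 0.216]
orientation: [0.645, -0.291, 0.644, 0.292]
contact_force: [-1.0, 0.6, 1.4]
gripper_width: 0.471
```

Call:
{"name": "drive_tool", "arguments": {
  "moves": [
    [0,0,0,0,0,0],
    [0,0,0,0,0,0],
    [0,0,0,0,0,0],
    [0,0,0,0,0,0],
    [0,0,0,0,0,0],
    [0,0,0,0,0,0],
    [-0.02,0,0,0,0,0],
    [-0.05,0,0,0,0,0],
    [-0.085,0,0,0,0,0],
    [-0.115,0,0,0,0,0]
  ],
  "fingers": -1
}}

```text
time: 57.0
eef_pos: [0.6407, 0.0118, 0.3326]
orientation: [0.645, -0.29, 0.644, 0.292]
contact_force: [0.3, 0.0, -0.2]
gripper_width: 0.994
```

```bash
python3 red.py; python3 -c "
from h import *
st();p=press(-100,-100);go(p[0],p[1],.30,4.56)"
```

```text
hub (array([639.2,  10.3]), array([65.9, 65.7]), 48.84) 0.22170786289785732
red [0.55520194 0.00445994 0.2146331 ] cw 0.5828497322013959
plate z 0.07397249072299242 12814
t 57.05 p [0.6439, 0.0114, 0.3401] yaw 48.62 down [0.0141, -0.0002, -0.9999] F [2.38, -0.43, 4.68] T [0.02, -0.01, 0.01] w 86.7 q [-0.16, 0.46, 1.27, 0.0, 1.39, -2.58]
shift [0.0347, 0.0537, -0.1979] turn [44.05, 0.73, 0.38] rows 6.2
```

Call:
{"name": "drive_tool", "arguments": {
  "moves": [
    [0,0.008,-0.03,5,0,0],
    [0,0.015,-0.06,12,0,0],
    [0,0.023,-0.09,19,0,0],
    [0,0.03,-0.12,26,0,0],
    [0.005,0.04,-0.15,33,0,0],
    [0.015,0.047,-0.18,40,0.7,0.3],
    [0.034,0.054,-0.198,44,0.7,0.4],
    [0.034,0.054,-0.198,44,0.7,0.4]
  ]
}}

```text
time: 57.72
eef_pos: [0.4678, -0.1015, 0.3008]
orientation: [0.704, -0.025, 0.709, 0.028]
contact_force: [-0.9, 1.1, -0.6]
gripper_width: 1.0
```

```bash
python3 blk.py e; python3 home.py; python3 -c "
from h import *
st();p=press(-90,-100);go(p[0],p[1],.077,4.56)"
```

```text
[218, 110, 21, 25, 392] (array([746.2, 259.3]), array([62.3, 62.7]), 59.11) 0.087 [75 51 41]
[249, 203, 32, 31, 482] (array([450.8, 106.6]), array([87.7, 98.1]), 5.44) 0.064 [42 60 89]
[282, 204, 31, 31, 485] (array([462.8,   4.5]), array([96.4, 91.6]), 7.51) 0.066 [41 61 85]
t 57.77 p [0.4707, -0.1014, 0.3024] yaw 4.5 down [-0.0035, 0.0027, -1.0] F [0.79, 0.07, -0.49] T [0.01, 0.03, -0.03] w 86.7 q [-0.45, 0.26, 1.7, 0.0, 1.18, -2.1]
100 y range [ 68.  135.1] front x -145.6 slope deg 1.4 z 0.0512
0 y range [-30.8  34.8] front x -145.1 slope deg 1.8 z 0.0514
-100 y range [-100.9  -66.9] front x -136.1 slope deg -20.7 z 0.0519
t 57.82 p [0.4729, -0.1016, 0.3036] yaw 4.59 down [0.0004, 0.0011, -1.0] F [1.31, -0.23, 0.62] T [0.09, 0.04, 0.05] w 87.0 q [-0.44, 0.26, 1.7, 0.0, 1.18, -2.1]
shift [0.2236, -0.0003, 0.0103] turn [0.03, 0.03, -0.06] rows 5.4
```

View pics/top_e.png

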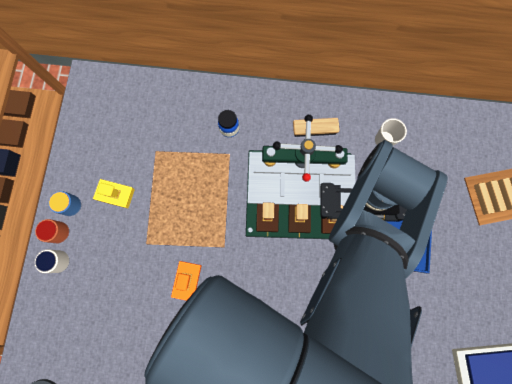

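Call:
{"name": "drive_tool", "arguments": {
  "moves": [
    [0.035,0,0.008,0,0,0],
    [0.07,0,0.01,0,0,0],
    [0.1,0,0.01,0,0,0],
    [0.12,0,0.01,0,0,0],
    [0.12,0,0.01,0,0,0]
  ]
}}

```text
time: 58.23
eef_pos: [0.4826, -0.0994, 0.1806]
orientation: [0.705, -0.028, 0.708, 0.031]
contact_force: [-0.4, 0.5, -0.3]
gripper_width: 0.996
```

```bash
python3 wl.py i1; python3 -c "
from h import *
st();p=press(-90,-100);go(p[0],p[1],.077,4.56)"
```

```text
[11, 59, 105, 191, 2629] (array([ 469.3, -342.2]), array([154.8, 249.3]), 87.6) [0.025 0.027] head 0 [134  81  44]
[183, 126, 309, 144, 30820] (array([472.7,  -3.1]), array([131.6, 335. ]), 4.84) [0.053 0.116] head (array([ 4.911e+02, -4.000e-01]), array([ 78.9, 233.8]), 4.97) [ 96 123 139]
[189, 294, 167, 38, 4217] (array([591.7, -71.7]), array([ 49.5, 175.7]), 9.77) [0.074 0.09 ] head (array([590.5, -95. ]), array([ 32. , 101.1]), 14.89) [211 209 202]
t 58.23 p [0.4826, -0.0994, 0.1806] yaw 4.71 down [-0.0048, 0.0039, -1.0] F [-0.44, 0.49, -0.31] T [0.08, 0.0, 0.02] w 86.7 q [-0.43, 0.45, 1.82, 0.0, 0.88, -2.09]
t 58.28 p [0.4836, -0.1, 0.1825] yaw 4.7 down [-0.0018, 0.0024, -1.0] F [0.37, -0.04, 0.87] T [0.01, 0.03, 0.01] w 87.2 q [-0.43, 0.45, 1.82, 0.0, 0.88, -2.09]
shift [0.1025, -0.0011, -0.0003] turn [0.14, -0.09, -0.15] rows 2.5
```

View pics/w_i1.png

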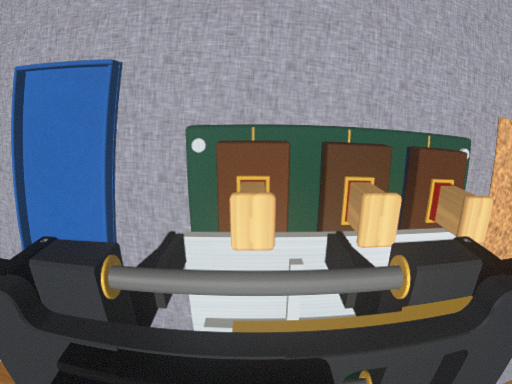

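All three are still square in place; the plate is up. Grasping the right block.

Call:
{"name": "drive_tool", "arguments": {
  "moves": [
    [0.03,-0.001,0,0,0,0],
    [0.065,-0.001,0,0,0,0],
    [0.09,-0.001,0,0,0,0],
    [0.101,-0.001,0,0,0,0],
    [0.102,-0.001,0,0,0,0],
    [0.102,-0.001,0,0,0,0]
  ]
}}

```text
time: 58.78
eef_pos: [0.4856, -0.1012, 0.0815]
orientation: [0.707, -0.029, 0.706, 0.03]
contact_force: [-0.2, 0.1, 0.2]
gripper_width: 1.0
```

Call:
{"name": "drive_tool", "arguments": {
  "moves": [
    [0,0,0,0,0,0],
    [0,0,0,0,0,0],
    [0,0,0,0,0,0],
    [0,0,0,0,0,0],
    [0,0,0,0,0,0],
    [0,0,0,0,0,0],
    [0,0,0,0,0,0],
    [0,0,0,0,0,0],
    [0,0,0,0,0,0],
    [0,0,0,0,0,0]
  ],
  "fingers": 1
}}

```text
time: 59.62
eef_pos: [0.4855, -0.101, 0.0814]
orientation: [0.707, -0.029, 0.706, 0.03]
contact_force: [0.7, 0.7, 0.3]
gripper_width: 0.383
```

Call:
{"name": "drive_tool", "arguments": {
  "moves": [
    [0,0,0,0,0,0],
    [-0.001,0,0,0,0,0],
    [-0.003,0,0,0,0,0],
    [-0.003,0,-0.004,0,0,0],
    [-0.003,0,-0.012,0,0,0],
    [-0.003,0,-0.022,0,0,0],
    [-0.003,0,-0.034,0,0,0],
    [-0.003,0,-0.044,0,0,0],
    [-0.003,0,-0.05,0,0,0]
  ]
}}

```text
time: 60.37
eef_pos: [0.433, -0.1046, 0.0843]
orientation: [0.706, -0.028, 0.707, 0.03]
contact_force: [-0.3, 0.3, -3.8]
gripper_width: 0.382
```

```bash
python3 wl.py i2 | tail -1; python3 -c "
from h import *
st();go(.4,-.32,.19,-92.6)"
```

```text
t 60.37 p [0.433, -0.1046, 0.0843] yaw 4.72 down [-0.0021, 0.003, -1.0] F [-0.25, 0.27, -3.85] T [0.08, -0.04, 0.03] w 33.2 q [-0.49, 0.59, 2.01, 0.0, 0.54, -2.15]
t 60.42 p [0.4323, -0.1045, 0.0842] yaw 4.7 down [-0.0033, 0.0035, -1.0] F [-1.19, 0.7, -2.48] T [0.08, 0.16, 0.01] w 33.2 q [-0.49, 0.59, 2.01, 0.0, 0.55, -2.15]
shift [-0.1094, -0.2118, -0.0502] turn [97.3, -0.31, -0.02] rows 13.6
```

View pics/w_i2.png

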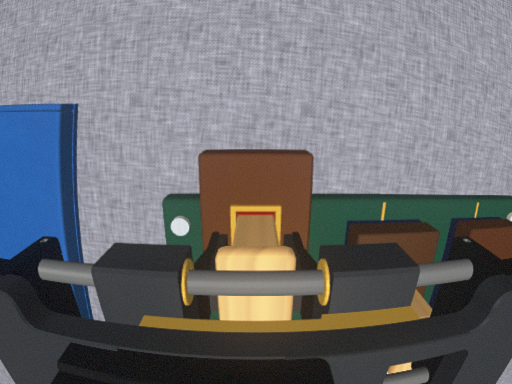

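```bash
python3 -c "
from h import *
go(.50,-.30,.17,-92.6);go(.5846,-.3464,.16,-92.6)"
```

```text
shift [-0.0897, -0.2001, 0.0512] turn [97.3, -0.31, -0.02] rows 13.6
shift [-0.0801, -0.2533, 0.1317] turn [97.3, -0.31, -0.02] rows 13.6
```

Call:
{"name": "drive_tool", "arguments": {
  "moves": [
    [-0.025,0,0,0,0,0],
    [-0.06,0,0,4,0,0],
    [-0.09,-0.02,0,10,0,0],
    [-0.1,-0.05,0,17,0,0],
    [-0.1,-0.08,0.01,24,0,0],
    [-0.1,-0.11,0.025,31,0,0],
    [-0.1,-0.14,0.04,38,0,0],
    [-0.1,-0.17,0.06,45,0,0],
    [-0.1,-0.2,0.08,52,0,0],
    [-0.1,-0.22,0.1,59,0,0]
  ]
}}

```text
time: 61.25
eef_pos: [0.5512, -0.3192, 0.183]
orientation: [0.627, 0.325, 0.629, -0.325]
contact_force: [1.0, -0.2, -2.3]
gripper_width: 0.386
```

```bash
python3 -c "
from h import *
st();go(.5846,-.3464,.16,-92.6)"
```

```text
t 61.25 p [0.5512, -0.3192, 0.183] yaw -54.75 down [-0.0021, 0.0015, -1.0] F [1.02, -0.17, -2.26] T [-0.03, -0.02, -0.01] w 33.6 q [-0.7, 0.61, 1.46, -0.0, 1.07, -1.32]
shift [0.0199, 0.0116, 0.0416] turn [37.85, -0.12, 0.1] rows 5.3
```

Call:
{"name": "drive_tool", "arguments": {
  "moves": [
    [0,0.002,0.01,7,0,0],
    [0,0.004,0.02,14,0,0],
    [0,0.007,0.03,21,0,0],
    [0.01,0.01,0.04,28,0,0],
    [0.02,0.0115,0.0415,35,0,0],
    [0.02,0.0115,0.0415,38,0,0],
    [0.02,0.0115,0.0415,38,0,0],
    [0.02,0.0115,0.0415,38,0,0]
  ]
}}

```text
time: 61.92
eef_pos: [0.5841, -0.3462, 0.1622]
orientation: [-0.487, -0.511, -0.49, 0.512]
contact_force: [0.1, -0.1, -3.8]
gripper_width: 0.383
```

```bash
python3 wl.py i3 ; python3 -c "
from h import *
go(.5846,-.3464,.0665,-92.6)"
```

```text
[90, 0, 137, 42, 1741] (array([ 487.1, -161.6]), array([ 48. , 149.4]), 78.41) [0.021 0.026] head 0 [ 83 100  59]
[399, 70, 98, 92, 6304] (array([ 766.1, -264.8]), array([78.6, 79.9]), 73.93) [0.067 0.091] head (array([ 766.1, -264.8]), array([78.6, 79.9]), 73.93) [161 176 183]
[43, 118, 280, 142, 3487] (array([ 496.1, -342.1]), array([150.7, 303. ]), 87.88) [0.026 0.027] head 0 [163 100  57]
t 61.92 p [0.5841, -0.3462, 0.1622] yaw -92.66 down [-0.0029, 0.0022, -1.0] F [0.11, -0.07, -3.77] T [-0.12, 0.02, -0.02] w 33.3 q [-0.7, 0.69, 1.36, -0.0, 1.1, -0.65]
shift [0.0932, 0.0005, 0.0002] turn [-0.07, -0.09, 0.14] rows 2.2
```

View pics/w_i3.png

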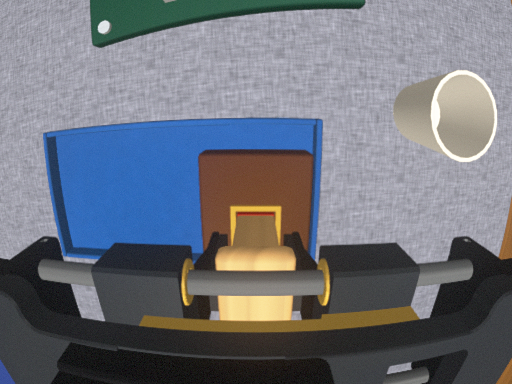

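Call:
{"name": "drive_tool", "arguments": {
  "moves": [
    [0.03,0,0,0,0,0],
    [0.06,0,0,0,0,0],
    [0.08,0,0,0,0,0],
    [0.09,0,0,0,0,0],
    [0.092,0,0,0,0,0],
    [0.093,0,0,0,0,0],
    [0.0935,0,0,0,0,0]
  ]
}}

```text
time: 62.55
eef_pos: [0.5851, -0.347, 0.0707]
orientation: [-0.488, -0.511, -0.488, 0.511]
contact_force: [-0.2, -0.1, -2.0]
gripper_width: 0.386
```

Call:
{"name": "drive_tool", "arguments": {
  "moves": [
    [0.0004,0,0,0,0,0],
    [0.0008,0,0,0,0,0],
    [0.0012,0,0,0,0,0],
    [0.0012,0,0,0,0,0]
  ]
}}

```text
time: 62.88
eef_pos: [0.5854, -0.3473, 0.0703]
orientation: [-0.489, -0.511, -0.488, 0.511]
contact_force: [-0.6, -0.4, -3.1]
gripper_width: 0.386
```

Call:
{"name": "drive_tool", "arguments": {
  "moves": [
    [0.0006,0,0,0,0,0],
    [0.0012,0,0,0,0,0],
    [0.0018,0,0,0,0,0],
    [0.002,0,0,0,0,0]
  ]
}}

```text
time: 63.22
eef_pos: [0.5853, -0.3472, 0.0681]
orientation: [-0.489, -0.511, -0.488, 0.511]
contact_force: [-0.5, 0.0, -2.7]
gripper_width: 0.382
```

Call:
{"name": "drive_tool", "arguments": {
  "moves": [
    [0.0006,0,0,0,0,0],
    [0.0012,0,0,0,0,0],
    [0.0015,0,0,0,0,0],
    [0.0015,0,0,0,0,0]
  ]
}}

```text
time: 63.55
eef_pos: [0.5854, -0.3473, 0.0674]
orientation: [-0.489, -0.511, -0.488, 0.511]
contact_force: [-1.5, 0.7, 4.1]
gripper_width: 0.383
```

Floor contact. Release and lift away.

Call:
{"name": "drive_tool", "arguments": {
  "moves": [
    [0,0,0,0,0,0],
    [0,0,0,0,0,0],
    [0,0,0,0,0,0],
    [0,0,0,0,0,0],
    [0,0,0,0,0,0],
    [0,0,0,0,0,0],
    [0,0,0,0,0,0],
    [0,0,0,0,0,0],
    [0,0,0,0,0,0]
  ],
  "fingers": -1
}}

```text
time: 64.3
eef_pos: [0.5854, -0.3473, 0.0674]
orientation: [-0.489, -0.511, -0.488, 0.511]
contact_force: [0.6, 0.4, 1.0]
gripper_width: 0.961
```

Call:
{"name": "drive_tool", "arguments": {
  "moves": [
    [-0.03,0,0,0,0,0],
    [-0.07,0,0,0,0,0],
    [-0.1,0.01,-0.03,-6,0,0],
    [-0.11,0.02,-0.06,-13,0,0],
    [-0.11,0.035,-0.09,-20,0,0],
    [-0.11,0.05,-0.12,-27,0,0],
    [-0.11,0.065,-0.15,-34,0,0],
    [-0.11,0.08,-0.185,-41,0,0],
    [-0.11,0.095,-0.22,-48,0,0],
    [-0.11,0.11,-0.255,-55,0,0]
  ]
}}

```text
time: 65.13
eef_pos: [0.7074, -0.0959, 0.1773]
orientation: [0.67, 0.226, 0.669, -0.227]
contact_force: [1.0, -0.4, -1.2]
gripper_width: 1.0
```

```bash
python3 -c "
from h import *
st();p=press(-90,1);go(p[0],p[1],.18,4.56)"
```

```text
t 65.13 p [0.7074, -0.0959, 0.1773] yaw -37.31 down [0.0012, -0.0013, -1.0] F [0.95, -0.36, -1.25] T [-0.02, -0.06, -0.04] w 87.0 q [-0.29, 0.72, 1.25, -0.0, 1.17, -1.21]
shift [-0.0061, -0.0646, -0.2427] turn [-41.87, 0.09, 0.06] rows 6.0
```

Run:
```python
from h import *
from cell import arm
f=arm.grab_frame("top");g=arm.grab_frame("side")
cv2.imwrite("pics/x1.png",f["pixels"]);cv2.imwrite("pics/x2.png",cv2.resize(g["pixels"][120:360,180:440],None,fx=2.5,fy=2.5,interpolation=cv2.INTER_CUBIC))
```

```text
(no output)
```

View pics/x1.png

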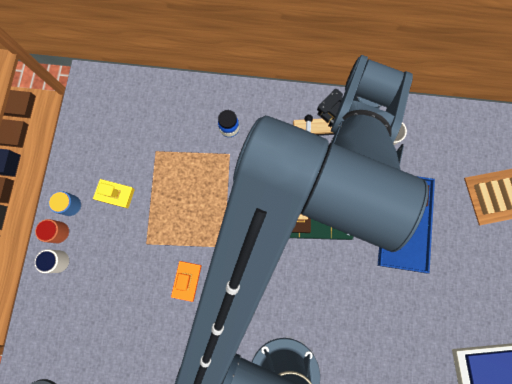

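View pics/x2.png

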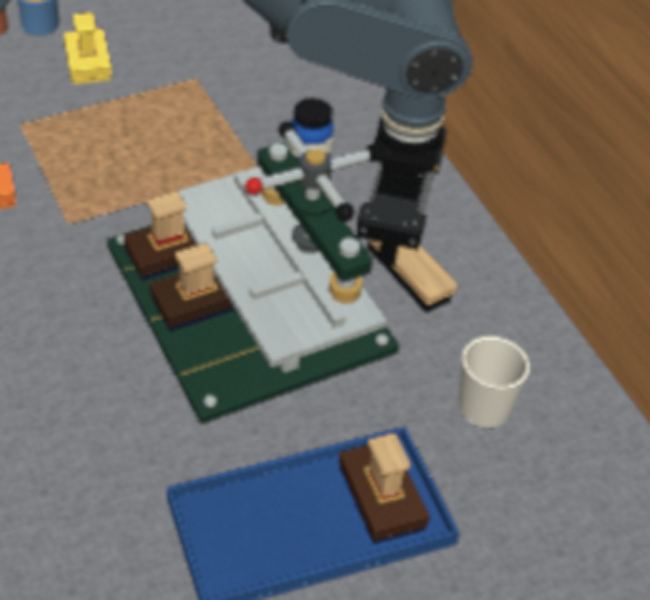

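Call:
{"name": "drive_tool", "arguments": {
  "moves": [
    [-0.03,0,0,0,0,0],
    [-0.07,0,0,0,0,0],
    [-0.11,0,0,0,0,0],
    [-0.14,0,0,0,0,0],
    [-0.15,0,0,0,0,0]
  ]
}}

```text
time: 65.65
eef_pos: [0.7105, -0.0925, 0.3342]
orientation: [0.675, 0.226, 0.665, -0.225]
contact_force: [0.8, -0.3, 0.5]
gripper_width: 1.001
```

```bash
python3 -c "
from h import *
st();p=press(-90,1);go(p[0],p[1],.32,4.56)"
```

```text
t 65.65 p [0.7105, -0.0925, 0.3342] yaw -37.24 down [0.0134, -0.0026, -0.9999] F [0.75, -0.32, 0.51] T [0.02, 0.05, 0.02] w 87.1 q [-0.29, 0.58, 1.07, 0.0, 1.47, -1.21]
shift [0.0078, -0.0689, -0.2433] turn [-41.79, 0.8, -0.08] rows 6.1
```

Call:
{"name": "drive_tool", "arguments": {
  "moves": [
    [0.002,-0.01,-0.035,-6,0,0],
    [0.003,-0.02,-0.07,-12,0,0],
    [0.004,-0.03,-0.105,-19,0,0],
    [0.005,-0.04,-0.14,-26,0,0],
    [0.006,-0.05,-0.175,-33,0.4,0],
    [0.007,-0.06,-0.21,-40,0.8,0],
    [0.008,-0.069,-0.243,-41.8,0.8,0],
    [0.008,-0.069,-0.243,-41.8,0.8,0],
    [0.008,-0.069,-0.243,-41.8,0.8,0]
  ]
}}

```text
time: 66.4
eef_pos: [0.473, 0.0, 0.3222]
orientation: [0.706, -0.027, 0.707, 0.028]
contact_force: [0.4, 0.0, 0.4]
gripper_width: 1.002
```

```bash
python3 red.py;python3 -c "
from h import *
st();p=press(-90,1);go(p[0],p[1],.08,4.56)"
```

```text
hub (array([602.8,   9.6]), array([12.4,  4.8]), 87.34) 0.2106866072823949
red [nan nan nan] cw nan
plate z 0.07398935882734345 11113
t 66.45 p [0.4751, -0.0007, 0.3227] yaw 4.51 down [0.001, 0.0008, -1.0] F [1.21, 0.74, 1.26] T [0.07, -0.0, 0.03] w 87.2 q [-0.24, 0.23, 1.69, 0.0, 1.22, -1.89]
shift [0.2397, 0.0004, -0.0001] turn [-0.05, 0.06, -0.04] rows 5.7
  return _methods._mean(a, axis=axis, dtype=dtype,
  ret = um.true_divide(
```

Call:
{"name": "drive_tool", "arguments": {
  "moves": [
    [0.04,0,0,0,0,0],
    [0.08,0,0,0,0,0],
    [0.11,0,0,0,0,0],
    [0.135,0,0,0,0,0],
    [0.14,0,0,0,0,0],
    [0.14,0,0,0,0,0]
  ]
}}

```text
time: 66.95
eef_pos: [0.4755, -0.0012, 0.1809]
orientation: [0.706, -0.027, 0.708, 0.028]
contact_force: [0.1, -0.2, 0.7]
gripper_width: 0.996
```

```bash
python3 wl.py j1;python3 -c "
from h import *
p=press(-90,1);go(p[0],p[1],.08,4.56)"
```

```text
[493, 0, 19, 79, 1208] (array([237.2, 300.6]), array([111.7,  37. ]), 3.83) [0.031 0.033] head 0 [  1 124 228]
[0, 73, 50, 163, 1120] (array([ 438.2, -272. ]), array([220.8,  81.9]), 19.74) [0.025 0.027] head 0 [130  79  42]
[92, 125, 315, 145, 29073] (array([473.3,  -2.6]), array([132.9, 334.9]), 4.56) [0.052 0.115] head (array([490.,  24.]), array([ 80.1, 181.6]), 4.66) [102 123 126]
[0, 223, 40, 36, 916] (array([ 568.1, -329.9]), array([82.7, 34.1]), 87.37) [0.038 0.063] head 0 [41 62 96]
[151, 294, 205, 38, 5289] (array([582.5,   5.6]), array([ 44.1, 216.4]), 4.58) [0.074 0.09 ] head (array([584.1, -14.7]), array([ 44.1, 175.7]), 4.58) [202 201 195]
t 66.95 p [0.4755, -0.0012, 0.1809] yaw 4.44 down [-0.0027, 0.0015, -1.0] F [0.14, -0.23, 0.72] T [0.07, -0.04, 0.01] w 86.7 q [-0.24, 0.43, 1.86, 0.0, 0.85, -1.89]
shift [0.0993, 0.0011, -0.0012] turn [-0.11, 0.04, -0.04] rows 2.4
```

View pics/w_j1.png

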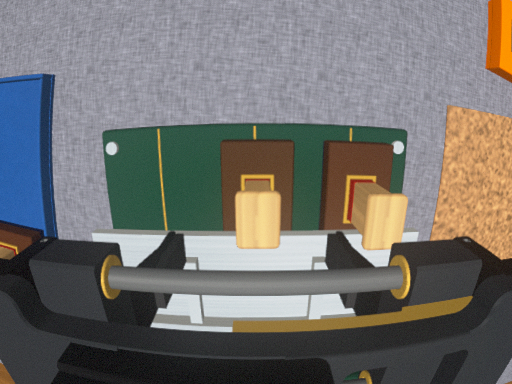

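Call:
{"name": "drive_tool", "arguments": {
  "moves": [
    [0.03,0.001,-0.001,0,0,0],
    [0.065,0.001,-0.001,0,0,0],
    [0.085,0.001,-0.001,0,0,0],
    [0.096,0.001,-0.001,0,0,0],
    [0.098,0.001,-0.001,0,0,0],
    [0.098,0.001,-0.001,0,0,0]
  ]
}}

```text
time: 67.5
eef_pos: [0.4771, -0.0008, 0.0851]
orientation: [0.708, -0.027, 0.706, 0.027]
contact_force: [0.2, 0.5, 0.6]
gripper_width: 1.001
```

Call:
{"name": "drive_tool", "arguments": {
  "moves": [
    [0,0,0,0,0,0],
    [0,0,0,0,0,0],
    [0,0,0,0,0,0],
    [0,0,0,0,0,0],
    [0,0,0,0,0,0],
    [0,0,0,0,0,0],
    [0,0,0,0,0,0],
    [0,0,0,0,0,0],
    [0,0,0,0,0,0],
    [0,0,0,0,0,0]
  ],
  "fingers": 1
}}

```text
time: 68.33
eef_pos: [0.477, -0.0006, 0.085]
orientation: [0.708, -0.027, 0.706, 0.027]
contact_force: [0.5, 0.5, 1.2]
gripper_width: 0.385
```

Call:
{"name": "drive_tool", "arguments": {
  "moves": [
    [0,0,0,0,0,0],
    [-0.001,0,0,0,0,0],
    [-0.003,0,0,0,0,0],
    [-0.003,0,-0.004,0,0,0],
    [-0.003,0,-0.012,0,0,0],
    [-0.003,0,-0.022,0,0,0],
    [-0.003,0,-0.034,0,0,0],
    [-0.003,0,-0.044,0,0,0],
    [-0.003,0,-0.05,0,0,0]
  ]
}}

```text
time: 69.08
eef_pos: [0.4242, -0.004, 0.0878]
orientation: [0.706, -0.027, 0.707, 0.028]
contact_force: [0.0, 0.1, -2.4]
gripper_width: 0.384
```

```bash
python3 -c "
from h import *
st();go(.405,-.25,.18,-60);go(.405,-.338,.17,-92.6)"
```

```text
t 69.08 p [0.4242, -0.004, 0.0878] yaw 4.41 down [-0.0007, 0.0014, -1.0] F [0.01, 0.14, -2.44] T [0.02, 0.03, 0.0] w 33.4 q [-0.28, 0.57, 2.06, 0.0, 0.51, -1.93]
shift [-0.0956, -0.2436, -0.0381] turn [64.41, -0.08, -0.06] rows 9.0
shift [-0.0857, -0.3314, -0.0448] turn [97.01, -0.1, -0.04] rows 13.5
```

Call:
{"name": "drive_tool", "arguments": {
  "moves": [
    [-0.025,0,0,0,0,0],
    [-0.06,0,0,2,0,0],
    [-0.085,-0.025,0.01,8,0,0],
    [-0.095,-0.06,0.015,15,0,0],
    [-0.095,-0.095,0.015,22,0,0],
    [-0.095,-0.13,0.01,29,0,0],
    [-0.095,-0.165,0,36,0,0],
    [-0.095,-0.2,-0.015,43,0,0],
    [-0.095,-0.235,-0.025,50,0,0],
    [-0.095,-0.265,-0.035,57,0,0]
  ]
}}

```text
time: 69.92
eef_pos: [0.4084, -0.2731, 0.1822]
orientation: [0.632, 0.316, 0.633, -0.315]
contact_force: [0.4, 0.7, -3.3]
gripper_width: 0.388
```

```bash
python3 -c "
from h import *
st();go(.405,-.338,.165,-92.6)"
```

```text
t 69.92 p [0.4084, -0.2731, 0.1822] yaw -52.99 down [-0.0007, 0.0011, -1.0] F [0.35, 0.72, -3.28] T [-0.1, -0.05, -0.01] w 33.8 q [-0.82, 0.44, 1.83, 0.0, 0.87, -1.46]
shift [0.0141, -0.0418, 0.0498] turn [39.61, -0.07, 0.02] rows 5.5
```

Call:
{"name": "drive_tool", "arguments": {
  "moves": [
    [0,-0.007,0.008,7,0,0],
    [0,-0.014,0.016,14,0,0],
    [0.004,-0.022,0.026,21,0,0],
    [0.008,-0.03,0.036,28,0,0],
    [0.012,-0.038,0.045,35,0,0],
    [0.014,-0.042,0.05,39.6,0,0],
    [0.014,-0.042,0.05,39.6,0,0],
    [0.014,-0.042,0.05,39.6,0,0]
  ]
}}

```text
time: 70.58
eef_pos: [0.4042, -0.3378, 0.1676]
orientation: [0.488, 0.511, 0.49, -0.511]
contact_force: [-0.5, 0.7, -2.8]
gripper_width: 0.388
```

```bash
python3 wl.py j3 ; python3 -c "
from h import *
go(.405,-.338,.0685,-92.6)"
```

```text
[262, 0, 249, 39, 4591] (array([ 559.4, -147.9]), array([280.3,  34.5]), 4.87) [0.026 0.075] head 0 [150 158 136]
[194, 119, 281, 139, 9576] (array([ 495.8, -342.8]), array([150.7, 302.9]), 87.51) [0.038 0.102] head (array([ 584.1, -345. ]), array([45.2, 34.8]), 88.44) [100 105 118]
t 70.58 p [0.4042, -0.3378, 0.1676] yaw -92.52 down [-0.0016, 0.0026, -1.0] F [-0.47, 0.67, -2.82] T [-0.06, 0.07, 0.02] w 33.7 q [-0.91, 0.51, 1.75, 0.0, 0.89, -0.86]
shift [0.0963, 0.0009, 0.0008] turn [0.1, -0.14, 0.1] rows 2.3
```

View pics/w_j3.png

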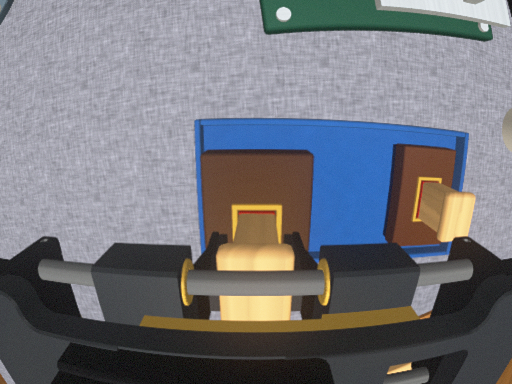

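Call:
{"name": "drive_tool", "arguments": {
  "moves": [
    [0.03,0.001,0.001,0,0,0],
    [0.06,0.001,0.001,0,0,0],
    [0.08,0.001,0.001,0,0,0],
    [0.09,0.001,0.001,0,0,0],
    [0.0925,0.001,0.001,0,0,0],
    [0.0935,0.001,0.001,0,0,0],
    [0.0945,0.001,0.001,0,0,0]
  ]
}}

```text
time: 71.22
eef_pos: [0.4058, -0.3387, 0.0742]
orientation: [0.489, 0.511, 0.49, -0.51]
contact_force: [-1.3, 0.2, -2.7]
gripper_width: 0.387
```

Call:
{"name": "drive_tool", "arguments": {
  "moves": [
    [0.0006,0,0,0,0,0],
    [0.0012,0,0,0,0,0],
    [0.0018,0,0,0,0,0],
    [0.0018,0,0,0,0,0]
  ]
}}

```text
time: 71.55
eef_pos: [0.406, -0.339, 0.073]
orientation: [0.489, 0.511, 0.489, -0.51]
contact_force: [-0.4, -0.7, -3.7]
gripper_width: 0.387
```

Call:
{"name": "drive_tool", "arguments": {
  "moves": [
    [0.0006,0,0,0,0,0],
    [0.0012,0,0,0,0,0],
    [0.0018,0,0,0,0,0],
    [0.0018,0,0,0,0,0]
  ]
}}

```text
time: 71.88
eef_pos: [0.406, -0.3389, 0.0711]
orientation: [0.489, 0.511, 0.489, -0.51]
contact_force: [0.3, -0.0, -2.9]
gripper_width: 0.39
```

Call:
{"name": "drive_tool", "arguments": {
  "moves": [
    [0.0005,0,0,0,0,0],
    [0.001,0,0,0,0,0],
    [0.0013,0,0,0,0,0]
  ]
}}

```text
time: 72.13
eef_pos: [0.4063, -0.339, 0.0707]
orientation: [0.49, 0.511, 0.489, -0.51]
contact_force: [0.3, 1.2, 7.6]
gripper_width: 0.383
```

Call:
{"name": "drive_tool", "arguments": {
  "moves": [
    [0,0,0,0,0,0],
    [0,0,0,0,0,0],
    [0,0,0,0,0,0],
    [0,0,0,0,0,0],
    [0,0,0,0,0,0],
    [0,0,0,0,0,0],
    [0,0,0,0,0,0],
    [0,0,0,0,0,0],
    [0,0,0,0,0,0]
  ],
  "fingers": -1
}}

```text
time: 72.88
eef_pos: [0.4062, -0.339, 0.0706]
orientation: [0.489, 0.511, 0.489, -0.51]
contact_force: [0.5, 0.2, -0.6]
gripper_width: 0.962
```

Call:
{"name": "drive_tool", "arguments": {
  "moves": [
    [-0.03,0,0,0,0,0],
    [-0.07,0,0,0,0,0],
    [-0.11,0,0,0,0,0],
    [-0.15,0,0,0,0,0],
    [-0.19,0,0,0,0,0],
    [-0.22,0,0.03,0,0,0],
    [-0.22,0,0.07,0,0,0],
    [-0.22,0,0.11,0,0,0],
    [-0.22,0,0.15,0,0,0],
    [-0.22,0,0.18,0,0,0]
  ]
}}

```text
time: 73.72
eef_pos: [0.3978, -0.5218, 0.2911]
orientation: [-0.49, -0.51, -0.488, 0.511]
contact_force: [0.1, -0.4, -0.3]
gripper_width: 0.999
```

```bash
python3 blk.py f; python3 home.py
python3 - <<'E'
from h import *
from cell import arm
f=arm.grab_frame("top");g=arm.grab_frame("side")
cv2.imwrite("pics/y1.png",f["pixels"]);cv2.imwrite("pics/y2.png",cv2.resize(g["pixels"][120:370,150:440],None,fx=2.4,fy=2.4,interpolation=cv2.INTER_CUBIC))
P=cloud(f);Z=P[...,2]
for n,c in(("jar",(.746,.259)),("cup",(.765,-.265))):
    m=(Z>.03)&(np.hypot(P[...,0]-c[0],P[...,1]-c[1])<.08);print(n,rect(P[m][:,:2]))
m=(Z>.02)&(Z<.06)&(P[...,0]>.72)&(abs(P[...,1]+.03)<.12);print("brush",rect(P[m][:,:2]))
P=cloud(g);Z=P[...,2];m=(Z>.02)&(Z<.06)&(P[...,0]>.735)&(abs(P[...,1]+.03)<.12);print("brush side",rect(P[m][:,:2]))
E
```

```text
[218, 110, 21, 25, 399] (array([745.8, 258.6]), array([62.3, 63.3]), 56.64) 0.088 [75 51 41]
[391, 180, 38, 27, 633] (array([ 583.3, -346.1]), array([112.2,  69.1]), 87.0) 0.09 [37 56 89]
[249, 203, 32, 31, 491] (array([452.5, 107.4]), array([88.6, 99.5]), 3.59) 0.065 [42 59 87]
[387, 236, 39, 21, 415] (array([ 407.9, -337.4]), array([110.7,  64.6]), 88.24) 0.093 [37 55 80]
t 73.77 p [0.3971, -0.5277, 0.2905] yaw -92.67 down [0.0019, -0.0086, -1.0] F [0.51, -5.55, 0.0] T [-0.31, 0.01, -0.01] w 87.1 q [-1.09, 0.53, 1.29, -0.0, 1.31, -1.05]
100 y range [ 67.9 135. ] front x -145.4 slope deg 1.6 z 0.0513
jar (array([746.2, 257.9]), array([62.9, 63.5]), 69.74)
cup (array([ 765.1, -264.8]), array([76.8, 80.5]), 50.79)
brush (array([775.1, -29.1]), array([ 51.2, 149.9]), 10.23)
brush side (array([1046.7,  -51.6]), array([599.3, 237.7]), 4.46)Traceback (most recent call last):
  File "home.py", line 11, in <module>
    e=np.array(e);p=np.polyfit(e[:,0]-c,e[:,1],1);print(c,"y range",np.percentile(a,[1,99]).round(1),"front x",p[1].round(1),"slope deg",np.degrees(p[0]).round(1),"z",np.median(Z[m]).round(4))
                               ~^^^^^
IndexError: too many indices for array: array is 1-dimensional, but 2 were indexed
```

View pics/y1.png

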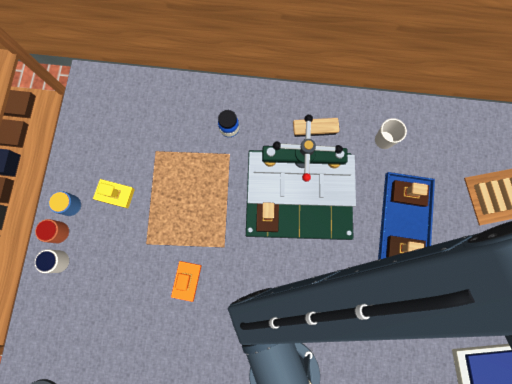

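View pics/y2.png

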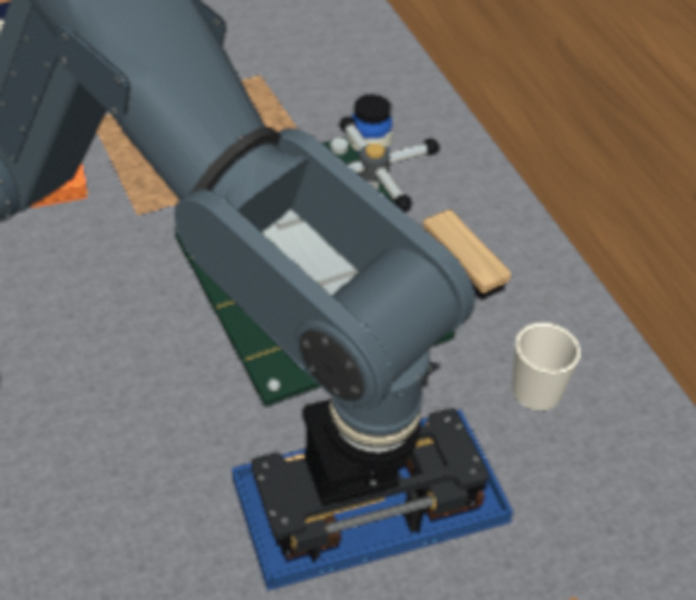

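Call:
{"name": "drive_tool", "arguments": {
  "moves": [
    [0,0,0,0,0,0],
    [0,0,0,0,0,0],
    [0,0,0,0,0,0],
    [0,0,0,0,0,0]
  ]
}}

```text
time: 74.25
eef_pos: [0.3982, -0.5176, 0.29]
orientation: [0.489, 0.511, 0.49, -0.51]
contact_force: [0.3, -0.0, 0.4]
gripper_width: 1.001
```

Run:
```python
from h import *
from cell import arm
st();f=np.load("pics/top0.npz");P=cloud(f);Z=P[...,2]
m=(Z>.02)&(Z<.06)&(P[...,0]>.72)&(abs(P[...,1]+.03)<.12);print("brush at start",rect(P[m][:,:2]))
print(arm.hand_in())
```

```text
t 74.25 p [0.3982, -0.5176, 0.29] yaw -92.45 down [0.0001, 0.0022, -1.0] F [0.3, -0.01, 0.38] T [-0.04, 0.04, 0.03] w 87.1 q [-1.09, 0.52, 1.3, 0.0, 1.32, -1.04]
brush at start (array([775.2, -29.3]), array([ 51.5, 150.6]), 9.25)
the job is handed in; nothing more can be done
None
```

I handed the job in at 74 s. All three blocks were loaded, clamped and proved. Two handles held and those blocks are in the blue tray. The third failed, and that block is still on the press bed.

| Bay | Result of pull | Handle drawn out | Where the block is now |
|---|---|---|---|
| Left | Failed: slid at about 5–6 N, stopped | about 12 mm | Left bay, home on the press bed |
| Middle | Sound: held at about 16 N | about 4 mm | Near tray slot, upright |
| Right | Sound: read about 17 N at the end | about 5 mm | Far tray slot, upright |

- **Clamping:** capstan torque rose from 0.25 to about 2 N m. After I let go, the cameras put the capstan at about 226°, only just past the 225° where the plate meets the blocks. The blocks showed no movement during the pulls.
- **Plate:** wound back to fully raised, with the capstan at about 0°.
- **Last camera checks:** the failed block is home, with its front edge at press x about -145 mm. The jar, cup and brush are within about 1 mm of where they started.
- **Grip:** on the handles the gripper read about 33 mm instead of 22, so it was pinching the head rather than the grip. It held, and I saw no slip.
- **Wrong move:** after the first tray placing I sent one move the wrong way, and the gripper passed close by the right side of the press. I felt no contact and saw nothing disturbed.

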